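# Put the microscope's optical slides away in their nests

## Task

Put the two dark metal optical slides lying on the desk, the long straight bar and the T-shaped one, away in the accessory tray: each lying flat and fully down in the pocket of its own shape and length, leaving the pocket for the shorter slide empty. They hold glass optics, so set them down rather than dropping them, and do not push the other things on the desk about.

Things in the scene. Friction and masses are not known exactly. Their poses are not given: they have to be found in the camera images.
- bar_slide: Straight dark-metal optical slide: a bar 140 (its x) x 32 (its y) x 34 mm high, 0.18 to 0.35 kg, round window at one end, bright band at the other, flat on the desk (z = 0). Origin: centre of its underside; z up. Grip it across the 32 mm at mid-length, fingertips about 16 mm above its underside so that they stay clear of the nest.
- tee_slide: T-shaped dark-metal optical slide, 34 mm high, 0.18 to 0.35 kg, flat on the desk. Origin: in its underside on the line of symmetry, midway along its 120 mm length; z up. Head with round window: x = 20 to 60 mm, 84 mm wide (y). Stem: x = -60 to 20 mm, 32 mm wide. Centre of mass at x = 6 mm. Grip it across the stem at x = -4 mm, fingertips about 16 mm above its underside.
- tray: Shallow open aluminium tray 172 x 332 x 20 mm, fixed to the desk, that carries three grey nest blocks side by side along its y; their order varies. Origin: centre of its underside.
- bar_nest_seat (a point): Nest for the bar slide: grey block 160 x 105 mm with a rectangular pocket 146 (x) x 38 (y) mm, 12 mm deep, dark floor. This point: centre of the pocket floor, 12 mm above the desk; block top 24 mm above it. Axes: x along the pocket, z up. Seated, the slide's origin is here, its x along the pocket either way round; play 3 mm all round.
- tee_nest_seat (a point): Nest for the T slide: grey block 160 x 105 mm with a T-shaped pocket, the slide's outline plus 3 mm all round, 12 mm deep, dark floor. This point: on the pocket floor, midway along the T, 12 mm above the desk (block top 24 mm). Axes: head towards +x, stem towards -x, z up. Seated, the slide's origin is here and its axes agree; it fits only this way round.
- short_nest_seat (a point): Nest for a shorter slide that is in use elsewhere: same grey block, rectangular pocket 106 (x) x 38 (y) mm, 12 mm deep; it stays empty. This point: centre of the pocket floor; x along the pocket.
- mouse: Bystander: black computer mouse, 105 x 60 x 34 mm, resting on the desk; origin on its underside.
- rock_block: Bystander: reddish-brown sawn rock block, 45 x 65 x 35 mm, resting on the desk; origin on its underside.
- objective: Bystander: dark microscope objective standing upright, diameter 34, height 50 mm, resting on the desk; origin on its underside.
- oil_bottle: Bystander: small amber glass bottle with black cap, diameter 40, height 75 mm, resting on the desk; origin on its underside.
- dish: Bystander: small white ceramic dish, diameter 80, height 16 mm, resting on the desk; origin on its underside.
- brush: Bystander: small brush lying flat, 160 mm long.
Mind the look-alikes: they are no part of the job. What is shaped like the part that bears bar_nest_seat but red is not meant.

How it is judged:
By the outcome, as a careful person would: the job done as asked, in the order asked, and still so for the second after the job is handed in, with the robot touching nothing.
It also fails if it takes over 64 s, if anything falls off the work surface, if the arm or the gripper's body presses on something with over 40 N, if the wrist force passes 120 N, or if a joint passes its speed limit or range.

## Robot

A 6-joint arm with a two-finger parallel gripper is mounted at the origin on the work surface. World frame = base frame: x ahead of the robot, y to its left, z up, the work surface at z = 0. Lengths are in m, angles in rad, forces in N, time in s.
With the tool pointing down it reaches from about 0.275 to 0.975 m from the base axis. Payload 8.4 kg.
Tool frame: the origin (TCP) lies on the centre line of the jaws, within the pads' length; the fingertips stand 14 mm ahead of it and the grasp point (between the pads) lies 5 mm behind it; y points along the fingers, z is the direction in which the jaws open and shut, and the axes are right-handed (so a half turn about y gives the same grasp; the last joint's range is limited). The gripper opens to 92 mm and grips with 3 to 60 N. Pads are 20 mm wide; open, the fingers measure 128 mm over their backs; the gripper's body (75 mm by 189 mm) begins 69 mm behind the grasp point.
Start: joints at [-1.178, 0.353, 1.633, -0, 1.155, -0.002], TCP at [0.24, -0.577, 0.229] pointing down, gripper open.
Joint ranges: [-2.63, 2.63], [-0.92, 2.1], [0.06, 2.66], [-1.3, 4.44], [0, 2.69], [-3.02, 3.02]. Speed limits (rad/s): [2.22, 2.22, 2.79, 3.14, 3.14, 3.14].

## Interface

Orientations are given as a unit quaternion [w, x, y, z].
In Python, from cell import r gives the robot as it stands.
- The arm moves only by the shell command python3 -m creep 'ROWS' [FORCE]. ROWS is JSON, a list of rows, each an object with "hand": the finger opening in mm, from 0 to 91.9; "linear": the shift along the tool's x, y, z in mm, a list of three; "turn": the turn about the tool's y in degrees. A call has 1 to 8 rows; each row is the pose to reach, as a shift and turn from the pose commanded when the call began, along the tool's axes at that moment; what a row does not reach only later rows make up. A row lasts 1/12 s, in which the tool goes at most 41.7 mm and 7.16 degrees, less where a joint would pass 70% of its speed; a pose out of reach is approached as far as the arm can. A call with a gripper value outside its range is refused whole. The fingers move at their own pace and stop on an object; FORCE is the grip in N (left out, the last holds). Time passes only in rows, so rows that repeat a pose let the fingers close. It gives the time, the measured TCP pose, the force and the opening at its end, in the units of the state.
- r.state(): the state, without advancing time (a new reading comes with each control period).
- r.snapshot(name): name is "side" or "top" or "wrist"; returns the picture (384x512x3 uint8, red, green, blue); there is no depth.
- r.camera_model(name): a dict with "fov_y" (degrees; the focal length in pixels is half the picture's height over the tangent of half this angle, whatever the lens; pixels are square), "cx", "cy" (the principal point, pixels), "camera_from_world" (4x4, takes a point from world to camera coordinates); the wrist camera has in their place "hand_eye" (4x4, takes a point from camera to tool coordinates, whose origin is the TCP and whose axes are the tool frame's). Camera axes: x right, y down, z forward; pixel columns grow to the right and rows downward; lengths in m; the calibration is good to about 2 mm. A picture is of the moment at which its call begins: read the wrist's pose just before it. camera_model takes no time and is no camera call.
- r.sign_off(): hands the job in, once; it reports no verdict.
Trained networks look in the newest picture that a camera, given by its name, has taken for a name from the list of things; names that differ only in an ending like _2 or _b are one class to them, and where a whole thing is asked for, a point or a joint stands for the part that bears it (a point fixed in the world has none). Each returns a list of dicts, best first, with "p" (0 to 1); they miss things now and then, are a little off and sometimes report something else, mostly with a low value. They report only what shows in the picture. A call takes as long as a camera call. They do not tell look-alikes from the thing itself.
- r.outline_of(camera, label): "pixels" (384x512 bool, what is visible of it) and "bbox" ([left, top, right, bottom] in pixels, round what is visible of it).
The state is a dict: "t": time; "q": joint angles; "joint_vel": joint speeds; "tau": joint torques, N m; "tcp_pos": TCP position; "ee_rot": TCP orientation; "contact_force": force on the tool from outside, world axes, zero at the start; "wrist_torque": the same for the moment, N m; "gripper_width": opening from 0.0 (shut) to 1.0 (fully open).
Only numpy, scipy, OpenCV 4.12 (cv2) and the standard library are available. Lean on these libraries where they do the work, as an engineer would, in place of code of your own. Each camera call takes 0.05 s, during which the arm holds its last target.

## Working session

There is one attempt and no reset: what is moved stays moved. The work goes in short steps, Python scripts to look and compute and a shell command to move; the robot and the scene stay as the last step left them, time stands still between calls to the robot, and variables do not carry over. Pictures are saved under pics/ and viewed, and the job is handed in when it is done.

```bash
ls; mkdir -p pics; python3 - <<'E'
from cell import r
import cv2
print(r.state())
for n in ("top","side","wrist"):
    im=r.snapshot(n); cv2.imwrite(f"pics/{n}0.png",cv2.resize(im[:,:,::-1],None,fx=1.5,fy=1.5,interpolation=cv2.INTER_CUBIC))
    print(n,r.camera_model(n))
E
```

```text
pics
{'t': 0.0, 'q': array([-1.17837168e+00,  3.53671504e-01,  1.63413508e+00, -2.78796540e-05,
        1.15515420e+00, -2.40555124e-03]), 'joint_vel': array([-2.27152965e-04,  1.04506807e-03, -6.63199900e-05,  2.16651669e-04,
       -1.13505149e-03,  1.32483489e-03]), 'tau': array([ 1.37959360e-03, -5.93843830e+01, -3.34213614e+01,  6.96940999e-02,
        2.32431362e-02, -1.30287026e-04]), 'tcp_pos': array([ 0.24021752, -0.57648759,  0.22784867]), 'ee_rot': array([ 0.1385899 , -0.13879505,  0.69384439, -0.6928988 ]), 'contact_force': array([-0.24682365, -0.04929461,  0.28444867]), 'wrist_torque': array([-0.01965252,  0.00241277, -0.00408771]), 'gripper_width': 0.9984047698480542}
top {'fov_y': 46.5734903309675, 'cx': 257.57128181161926, 'cy': 197.3237351461134, 'camera_from_world': array([[-0.01885802, -0.99982044,  0.00186046,  0.05998482],
       [-0.99077488,  0.01843758, -0.13425796,  0.50861441],
       [ 0.13419955, -0.00437513, -0.99094467,  1.21049795],
       [ 0.        ,  0.        ,  0.        ,  1.        ]])}
side {'fov_y': 43.45249823922557, 'cx': 251.78456344667163, 'cy': 195.75219770785526, 'camera_from_world': array([[-0.93742769, -0.34798167, -0.01175121,  0.48262154],
       [-0.18260352,  0.52009165, -0.83436241,  0.08117491],
       [ 0.29645453, -0.78000861, -0.55109099,  1.04463211],
       [ 0.        ,  0.        ,  0.        ,  1.        ]])}
wrist {'fov_y': 69.12904191177452, 'cx': 259.9796606660645, 'cy': 192.14449123405637, 'hand_eye': array([[ 6.37284375e-05,  9.62436451e-01,  2.71507040e-01,
        -7.57205248e-02],
       [ 7.24176782e-05, -2.71507045e-01,  9.62436450e-01,
        -1.55624714e-01],
       [ 9.99999995e-01, -4.16726616e-05, -8.70001329e-05,
         1.23030324e-03],
       [ 0.00000000e+00,  0.00000000e+00,  0.00000000e+00,
         1.00000000e+00]])}
```

View pics/top0.png

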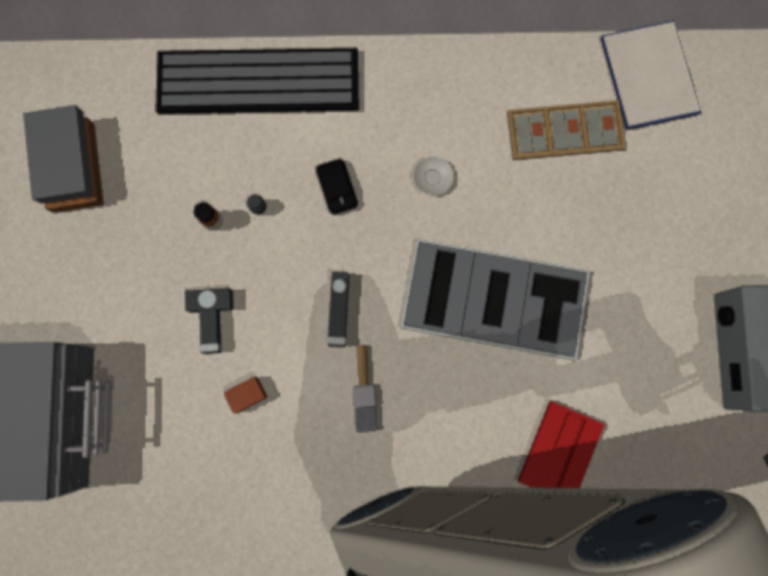

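View pics/side0.png

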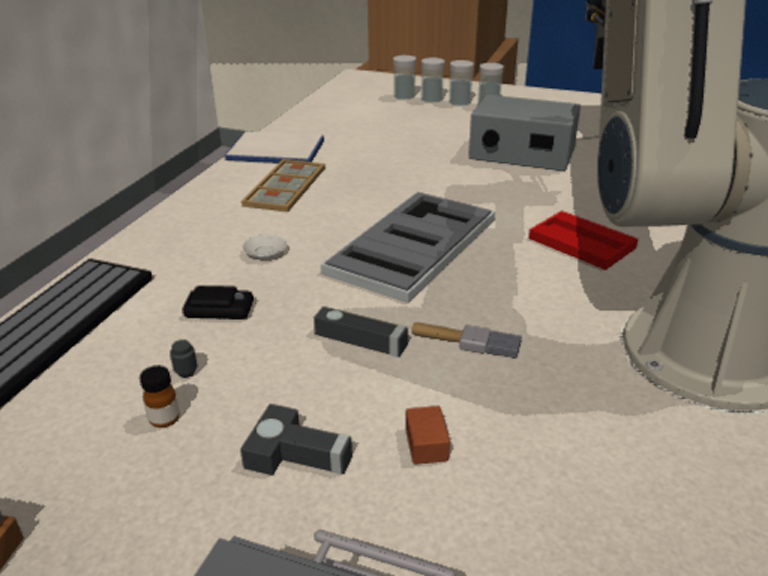

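View pics/wrist0.png

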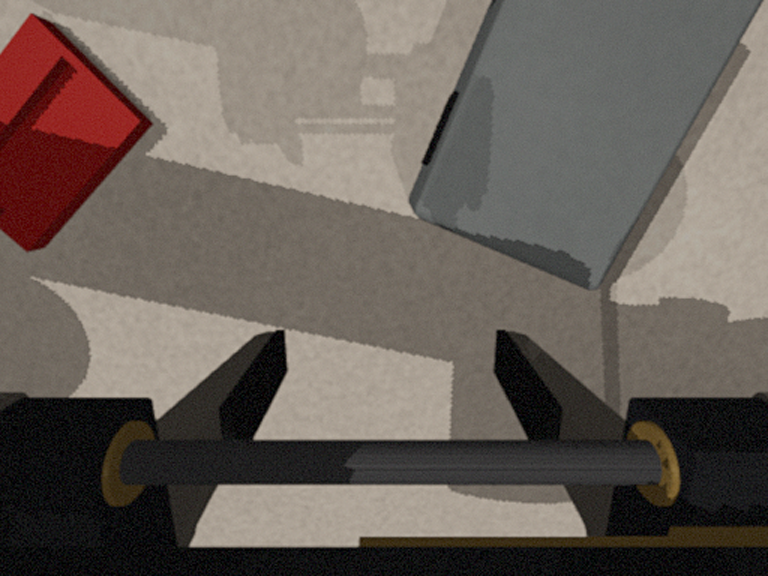

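Top (1.5x pixels): T slide near (208,318), bar slide (339,308), tray (497,298) with bar pocket (440,288), short pocket (495,298) and T pocket (551,305). A red nest look-alike sits at (562,445), which I'll ignore. Next I'll get the masks and fit poses.

```bash
cat > h.py <<'E'
from cell import r
import numpy as np, cv2
from scipy.optimize import minimize
from scipy.spatial.transform import Rotation as R
def K(cm):
    f=192/np.tan(np.radians(cm['fov_y'])/2); return np.array([[f,0,cm['cx']],[0,f,cm['cy']],[0,0,1]])
def Twc(name,st=None):
    cm=r.camera_model(name)
    if name!='wrist': return K(cm),np.array(cm['camera_from_world'])
    q=st['ee_rot']; T=np.eye(4); T[:3,:3]=R.from_quat([q[1],q[2],q[3],q[0]]).as_matrix(); T[:3,3]=st['tcp_pos']
    return K(cm),np.linalg.inv(T@np.array(cm['hand_eye']))
def proj(K_,C,P):
    P=np.atleast_2d(P); p=(C[:3,:3]@P.T+C[:3,3:]); u=K_@p; return (u[:2]/u[2]).T
def unproj(K_,C,uv,z):
    d=np.linalg.inv(K_)@np.array([uv[0],uv[1],1.]); Rm=C[:3,:3].T; o=-Rm@C[:3,3]; d=Rm@d
    return o+d*(z-o[2])/d[2]
def box(x0,x1,y0,y1,z0,z1): return np.array([[x,y,z] for x in(x0,x1) for y in(y0,y1) for z in(z0,z1)])
MODELS={'bar_slide':[box(-.07,.07,-.016,.016,0,.034)],
 'tee_slide':[box(.02,.06,-.042,.042,0,.034),box(-.06,.02,-.016,.016,0,.034)],
 'tray':[box(-.086,.086,-.166,.166,0,.02)],
 'nest':[box(-.08,.08,-.0525,.0525,0,.012)]}
def place(P,x,y,yaw,z=0):
    c,s=np.cos(yaw),np.sin(yaw); return np.c_[P[:,0]*c-P[:,1]*s+x,P[:,0]*s+P[:,1]*c+y,P[:,2]+z]
S=4
def render(parts,cam,pose,z=0):
    K_,C=cam; m=np.zeros((384*S,512*S),np.uint8)
    for P in parts:
        uv=proj(K_,C,place(P,*pose,z))
        h=cv2.convexHull(((uv+.5)*S).astype(np.float32)); cv2.fillConvexPoly(m,np.round(h).astype(np.int32),255)
    return cv2.resize(m,(512,384),interpolation=cv2.INTER_AREA)/255.
def fit(parts,cams,masks,p0,z=0,step=(.01,.01,.1)):
    masks=[np.asarray(m,float) for m in masks]
    def cost(p):
        c=0
        for cam,m in zip(cams,masks):
            q=render(parts,cam,p,z); c+=1-np.minimum(q,m).sum()/np.maximum(q,m).sum()
        return c
    sim=np.array([p0]+[np.array(p0)+np.eye(3)[i]*step[i] for i in range(3)])
    o=minimize(cost,p0,method='Nelder-Mead',options=dict(initial_simplex=sim,xatol=1e-4,fatol=1e-5,maxiter=300))
    return o.x,o.fun
def save(name,im,scale=1.5): cv2.imwrite('pics/'+name,cv2.resize(im[:,:,::-1],None,fx=scale,fy=scale,interpolation=cv2.INTER_CUBIC))
E
python3 - <<'E'
from h import *
ims={c:r.snapshot(c) for c in('top','side')}
cams={c:Twc(c) for c in ims}
out={c:ims[c].copy() for c in ims}
M={}
for l in('bar_slide','tee_slide','tray','bar_nest_seat','tee_nest_seat','short_nest_seat'):
    for c in ims:
        d=r.outline_of(c,l)
        print(l,c,[(round(x['p'],2),[int(v) for v in x['bbox']],int(x['pixels'].sum())) for x in d])
        if d:
            M[l,c]=d[0]['pixels']
            ct,_=cv2.findContours(d[0]['pixels'].astype(np.uint8),0,1); cv2.drawContours(out[c],ct,-1,(0,255,0),1)
np.save('M.npy',M,allow_pickle=True)
for c in out: save(c+'1.png',out[c])
for l in('bar_slide','tee_slide'):
    for cs in(['top'],['side'],['top','side']):
        if not all((l,c) in M for c in cs): continue
        m=M[l,'top']; v,u=np.nonzero(m); g=unproj(*cams['top'],(u.mean(),v.mean()),.017)
        print(l,cs,fit(MODELS[l],[cams[c] for c in cs],[M[l,c] for c in cs],[g[0],g[1],0]))
g=unproj(*cams['top'],(497/1.5,298/1.5),.02)
for cs in(['top'],['side'],['top','side']):
    if all(('tray',c) in M for c in cs): print('tray',cs,fit(MODELS['tray'],[cams[c] for c in cs],[M['tray',c] for c in cs],[g[0],g[1],-.17]))
E
```

```text
bar_slide top [(0.92, [216, 181, 230, 230], 561)]
bar_slide side [(0.92, [207, 204, 273, 238], 1272)]
tee_slide top [(0.61, [126, 191, 154, 235], 870)]
tee_slide side [(0.75, [161, 268, 235, 315], 2321)]
tray top [(0.57, [265, 196, 367, 239], 129)]
tray side [(0.92, [216, 142, 329, 202], 848)]
bar_nest_seat top [(0.83, [270, 162, 315, 222], 2075), (0.75, [345, 266, 404, 321], 2213)]
bar_nest_seat side [(0.94, [351, 137, 424, 180], 1590), (0.79, [219, 159, 293, 192], 1534)]
tee_nest_seat top [(0.69, [219, 179, 232, 233], 636), (0.63, [346, 172, 389, 235], 2258)]
tee_nest_seat side [(0.63, [261, 129, 331, 157], 997)]
short_nest_seat top [(0.65, [306, 170, 352, 230], 2130)]
short_nest_seat side [(0.79, [241, 142, 313, 172], 1183)]
bar_slide ['top'] (array([ 0.48921678,  0.14226703, -0.06904116]), np.float64(0.12466712693559512))
bar_slide ['side'] (array([ 0.48980032,  0.14655514, -0.06779457]), np.float64(0.05857504107769218))
bar_slide ['top', 'side'] (array([ 0.49001479,  0.1435254 , -0.06255307]), np.float64(0.22421259911095248))
tee_slide ['top'] (array([0.47150675, 0.38314711, 0.05299204]), np.float64(0.07441685162695255))
tee_slide ['side'] (array([0.47113074, 0.38611085, 0.0589471 ]), np.float64(0.037316251330084205))
tee_slide ['top', 'side'] (array([0.47158251, 0.38427667, 0.05873259]), np.float64(0.1408401459275691))
tray ['top'] (array([ 0.49664124, -0.14396317, -0.16264919]), np.float64(0.9821135921474891))
tray ['side'] (array([ 0.50371163, -0.1489384 , -0.20269813]), np.float64(0.8182063275952711))
tray ['top', 'side'] (array([ 0.50282294, -0.1480024 , -0.21109753]), np.float64(1.8007632915981202))
```

Both slides fit consistently in the two views. Next is a wrist-camera close view over the tray.

```bash
cat >> h.py <<'E'
def plan(x,y,z,yaw,cmd=None):
    """shift mm in tool axes and turn deg so that tcp at xyz, tool z axis // object y (object yaw), nearest equivalent. assumes tool y down"""
    st=r.state(); q=st['ee_rot']; Rm=R.from_quat([q[1],q[2],q[3],q[0]]).as_matrix()
    d=Rm.T@(np.array([x,y,z])-st['tcp_pos'])*1000
    zt=Rm[:,2]; a0=np.arctan2(zt[1],zt[0]); a1=yaw+np.pi/2
    # turning +about tool y (pointing down) decreases world angle
    opts=[]
    for k in(-1,0,1,2):
        t=-(a1+k*np.pi-a0); t=(t+np.pi)%(2*np.pi)-np.pi; opts.append(round(np.degrees(t),1))
    print('shift',d.round(1),'turn opts',sorted(set(opts)),'tcp',st['tcp_pos'].round(4),'q6',round(st['q'][5],2),'ytool',Rm[:,1].round(3),'xtool',Rm[:,0].round(3))
E
python3 - <<'E'
from h import *
plan(.42,-.13,.26,-.16)
E
```

```text
shift [-337.7  -31.4 -343.5] turn opts [np.float64(-148.2), np.float64(31.8)] tcp [ 0.2404 -0.5769  0.2286] q6 -0.0 ytool [-0.  0. -1.] xtool [-0.923 -0.385  0.   ]
```

```bash
python3 -m creep '[{"hand":91,"linear":[-60,-6,-60],"turn":7},{"hand":91,"linear":[-338,-31,-344],"turn":32},{"hand":91,"linear":[-338,-31,-344],"turn":32},{"hand":91,"linear":[-338,-31,-344],"turn":32},{"hand":91,"linear":[-338,-31,-344],"turn":32},{"hand":91,"linear":[-338,-31,-344],"turn":32},{"hand":91,"linear":[-338,-31,-344],"turn":32},{"hand":91,"linear":[-338,-31,-344],"turn":32}]'; python3 - <<'E'
from h import *
plan(.42,-.13,.26,-.16)
E
```

```text
t: 1.52
tcp_pos: [0.3642, -0.2679, 0.2503]
ee_rot: [0.058, -0.058, -0.705, 0.705]
contact_force: [0.5, -0.2, 0.0]
gripper_width: 0.992
shift [ -32.5   -9.7 -145.1] turn opts [np.float64(-0.2), np.float64(179.8)] tcp [ 0.3642 -0.2679  0.2503] q6 1.1 ytool [ 0.001 -0.    -1.   ] xtool [-0.987  0.163 -0.001]
```

```bash
python3 -m creep '[{"hand":91,"linear":[-33,-10,-145],"turn":0},{"hand":91,"linear":[-33,-10,-145],"turn":0},{"hand":91,"linear":[-33,-10,-145],"turn":0},{"hand":91,"linear":[-33,-10,-145],"turn":0},{"hand":91,"linear":[-33,-10,-145],"turn":0},{"hand":91,"linear":[-33,-10,-145],"turn":0},{"hand":91,"linear":[-33,-10,-145],"turn":0},{"hand":91,"linear":[-33,-10,-145],"turn":0}]'; python3 - <<'E'
from h import *
plan(.42,-.13,.26,-.16)
st=r.state(); im=r.snapshot('wrist'); save('w2.png',im); cam=Twc('wrist',st)
np.savez('w2.npz',im=im,K=cam[0],C=cam[1])
E
```

```text
t: 2.18
tcp_pos: [0.4197, -0.1328, 0.2599]
ee_rot: [0.058, -0.058, -0.705, 0.705]
contact_force: [0.7, -0.3, 0.2]
gripper_width: 0.989
shift [ 0.2 -0.1 -2.8] turn opts [np.float64(-0.3), np.float64(179.7)] tcp [ 0.4197 -0.1328  0.2599] q6 1.43 ytool [-0. -0. -1.] xtool [-0.986  0.164  0.   ]
```

View pics/w2.png

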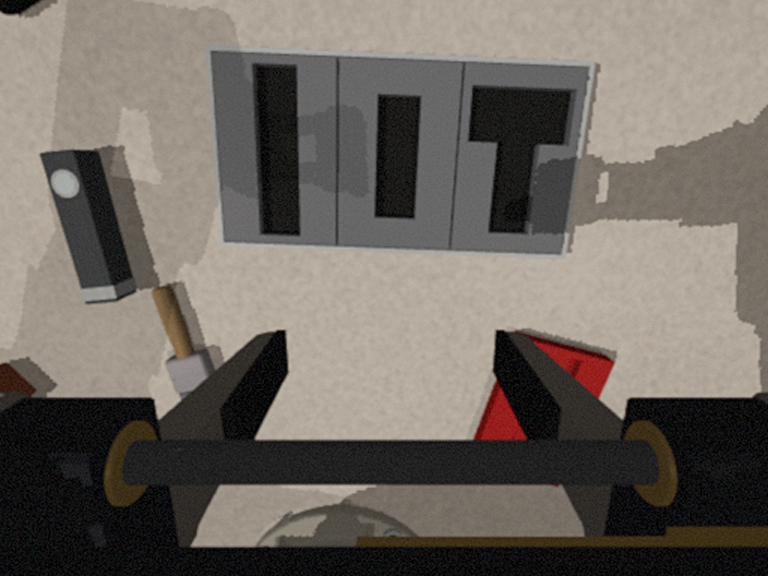

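```bash
python3 - <<'E'
from h import *
im=np.load('w2.npz')['im']; save('w2c.png',im[30:175,135:400],3)
print(im[100,165:210].sum(1)); print(im[75,300:400].sum(1))
E
```

```text
[267 285 280 280 273 219 125 132  59   3  30  39  74  43  43  47  58  77
  85  67  59  75  62  78  72  69  76  81  67  73 113  42  70 165 287 303
 314 313 300 314 306 315 310 299 310]
[311 303 314 323 302 289 200 227 301 314 315 313 322 251  65  46  14  68
  75  44  97  55  58  70  66  70  84  91  96  62  82  46  93 102 109  64
  84  76  73  82  80  79  71  70  49  71  72  83  30  72  59  72  90  56
  41  78  88  67  86 104  85  82  62  94  72  90  84  48  35  63  87  76
  81  83  50  69  54  57 134 190 198 205 264 312 312 304 297 275 390 478
 494 444 360 330 324 443 527 515 507 520]
```

View pics/w2c.png

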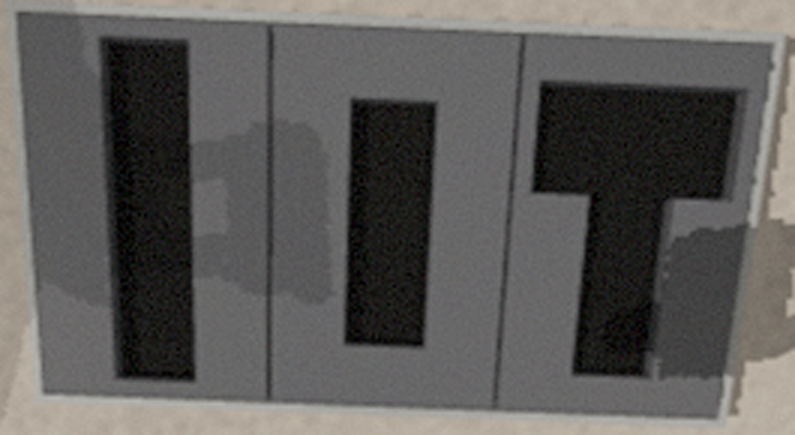

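```bash
cat >> h.py <<'E'
G=.003
POCK={'bar':[(-.073,.073,-.019,.019)],'short':[(-.053,.053,-.019,.019)],
 'tee':[(.02-G,.06+G,-.042-G,.042+G),(-.06-G,.02,-.016-G,.016+G)]}
def rpock(k,cam,pose):
    def rr(z):
        return render([np.array([[x,y,z] for x in p[:2] for y in p[2:]]) for p in POCK[k]],cam,pose)
    return np.minimum(rr(.012),rr(.024))
def fitp(k,cam,dark,p0):
    def cost(p):
        q=rpock(k,cam,p); return 1-np.minimum(q,dark).sum()/np.maximum(q,dark).sum()
    sim=np.array([p0]+[np.array(p0)+np.eye(3)[i]*(.008,.008,.05)[i] for i in range(3)])
    o=minimize(cost,p0,method='Nelder-Mead',options=dict(initial_simplex=sim,xatol=1e-4,fatol=1e-5,maxiter=300)); return o.x,o.fun
def fitpockets(im,cam,boxes):
    res={}
    g=cv2.GaussianBlur(im,(3,3),.7).astype(float).sum(2)
    for k,(u0,v0,u1,v1) in boxes.items():
        d=np.zeros((384,512)); d[v0:v1,u0:u1]=np.clip((210-g[v0:v1,u0:u1])/100,0,1)
        v,u=np.nonzero(d>.5); gg=unproj(*cam,(u.mean(),v.mean()),.018)
        res[k]=fitp(k,cam,d,[gg[0],gg[1],-.16]); print(k,res[k][0].round(4),round(res[k][1],3))
    return res
def overlay(name,im,cam,items,crop=None,scale=1.5):
    s=4; o=cv2.resize(im,None,fx=s,fy=s,interpolation=cv2.INTER_CUBIC)
    for parts,pose,z in items:
        for P in parts:
            for zz in sorted(set(P[:,2])):
                Q=P[P[:,2]==zz]; Q=Q[[0,1,3,2]]; uv=(proj(*cam,place(Q,*pose,z))+.5)*s
                cv2.polylines(o,[np.round(uv).astype(np.int32)],True,(0,255,0) if zz>0.001 else (255,255,0),1)
    if crop: o=o[crop[1]*s:crop[3]*s,crop[0]*s:crop[2]*s]
    f=min(800/o.shape[1],600/o.shape[0],1); cv2.imwrite('pics/'+name,cv2.resize(o[:,:,::-1],None,fx=f,fy=f,interpolation=cv2.INTER_AREA))
E
python3 - <<'E'
from h import *
d=np.load('w2.npz'); im=d['im']; cam=(d['K'],d['C'])
res=fitpockets(im,cam,{'bar':(162,36,205,162),'short':(243,55,285,150),'tee':(306,50,386,160)})
np.save('pock.npy',{k:v[0] for k,v in res.items()},allow_pickle=True)
o=r.outline_of('wrist','bar_slide'); print([(x['p'],x['bbox']) for x in o])
b=fit(MODELS['bar_slide'],[cam],[o[0]['pixels']],[.49,.144,-.065]); print(b)
items=[([np.array([[x,y,z] for x in p[:2] for y in p[2:] for z in(0,.012)]) for p in POCK[k]],res[k][0],.012) for k in res]
overlay('w2o.png',im,cam,items+[(MODELS['bar_slide'],b[0],0)],(20,20,400,210))
E
```

```text
bar [ 0.527  -0.0483 -0.2035] 0.042
short [ 0.5046 -0.1543 -0.1993] 0.028
tee [ 0.4833 -0.2596 -0.2026] 0.06
[(0.67, [25.4, 100.0, 93.2, 206.3])]
(array([ 0.48866593,  0.141842  , -0.05892026]), np.float64(0.0639297666973857))
```

View pics/w2o.png

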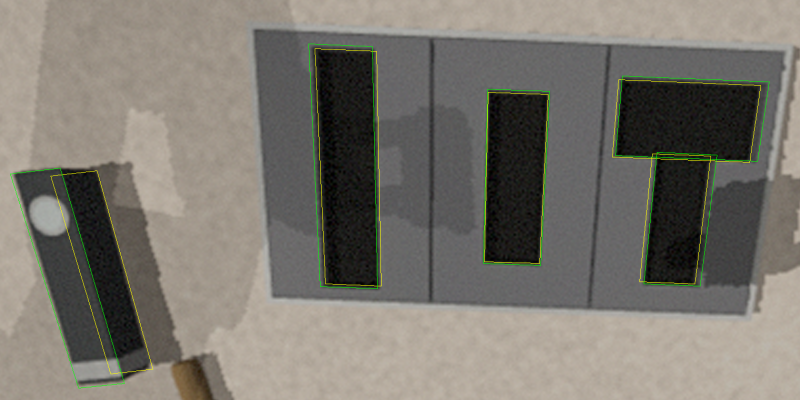

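Fits are tight: bar pocket seat (0.527,-0.048), tee (0.483,-0.260), yaw -0.20. Candidates for the bar: the dark bar at the left with window and band (crop 60,270; correct), the brush handle (190,370), and the keyboard or red nest for the bar nest. I'm choosing the bar with the window and band, and the grey nests. Next I'll hover over the bar.

```bash
python3 - <<'E'
from h import *
plan(.414,.146,.20,-.06)
E
```

```text
shift [  51.5   59.8 -274.2] turn opts [np.float64(-6.0), np.float64(174.0)] tcp [ 0.4197 -0.133   0.2599] q6 1.43 ytool [-0. -0. -1.] xtool [-0.986  0.165  0.   ]
```

```bash
python3 -m creep '[{"hand":91,"linear":[52,60,-277],"turn":-6},{"hand":91,"linear":[52,60,-277],"turn":-6},{"hand":91,"linear":[52,60,-277],"turn":-6},{"hand":91,"linear":[52,60,-277],"turn":-6},{"hand":91,"linear":[52,60,-277],"turn":-6},{"hand":91,"linear":[52,60,-277],"turn":-6},{"hand":91,"linear":[52,60,-277],"turn":-6},{"hand":91,"linear":[52,60,-277],"turn":-6}]'; python3 -m creep '[{"hand":91,"linear":[0,0,0],"turn":0},{"hand":91,"linear":[0,0,0],"turn":0},{"hand":91,"linear":[0,0,0],"turn":0}]' ; python3 - <<'E'
from h import *
st=r.state(); im=r.snapshot('wrist'); cam=Twc('wrist',st)
o=r.outline_of('wrist','bar_slide'); print([(x['p'],x['bbox']) for x in o])
b=fit(MODELS['bar_slide'],[cam],[o[0]['pixels']],[.489,.143,-.06]); print(b)
overlay('w3.png',im,cam,[(MODELS['bar_slide'],b[0],0)])
x,y,a=b[0]; plan(x,y,.10,a); plan(x,y,.03,a)
E
```

```text
t: 2.95
tcp_pos: [0.4135, 0.154, 0.1989]
ee_rot: [-0.02, 0.02, 0.707, -0.706]
contact_force: [-0.3, -0.5, 0.6]
gripper_width: 0.988
t: 3.2
tcp_pos: [0.4142, 0.1484, 0.2001]
ee_rot: [0.021, -0.022, -0.707, 0.707]
contact_force: [-0.2, -0.0, 0.6]
gripper_width: 0.988
[]Traceback (most recent call last):
  File "<stdin>", line 4, in <module>
IndexError: list index out of range
```

```bash
python3 - <<'E'
from h import *
for i in range(3):
    st=r.state(); im=r.snapshot('wrist'); cam=Twc('wrist',st)
    o=r.outline_of('wrist','bar_slide')
    if o: break
print([(x['p'],x['bbox']) for x in o])
np.savez('w3.npz',im=im,K=cam[0],C=cam[1])
b=[np.array([.489,.143,-.06])]
if o: b=fit(MODELS['bar_slide'],[cam],[o[0]['pixels']],[.489,.143,-.06]); print(b)
overlay('w3.png',im,cam,[(MODELS['bar_slide'],b[0],0)])
x,y,a=b[0]; plan(x,y,.10,a); plan(x,y,.03,a)
E
```

```text
[(0.89, [244.1, 46.6, 277.4, 175.3])]
(array([ 0.48978883,  0.142505  , -0.07299696]), np.float64(0.03790684047896875))
shift [-75.7 100.3   1.6] turn opts [np.float64(-179.3), np.float64(0.7)] tcp [0.4143 0.1487 0.2002] q6 1.97 ytool [ 0.  0. -1.] xtool [-0.998  0.061 -0.   ]
shift [-75.7 170.3   1.6] turn opts [np.float64(-179.3), np.float64(0.7)] tcp [0.4143 0.1487 0.2002] q6 1.97 ytool [ 0.  0. -1.] xtool [-0.998  0.061 -0.   ]
```

View pics/w3.png

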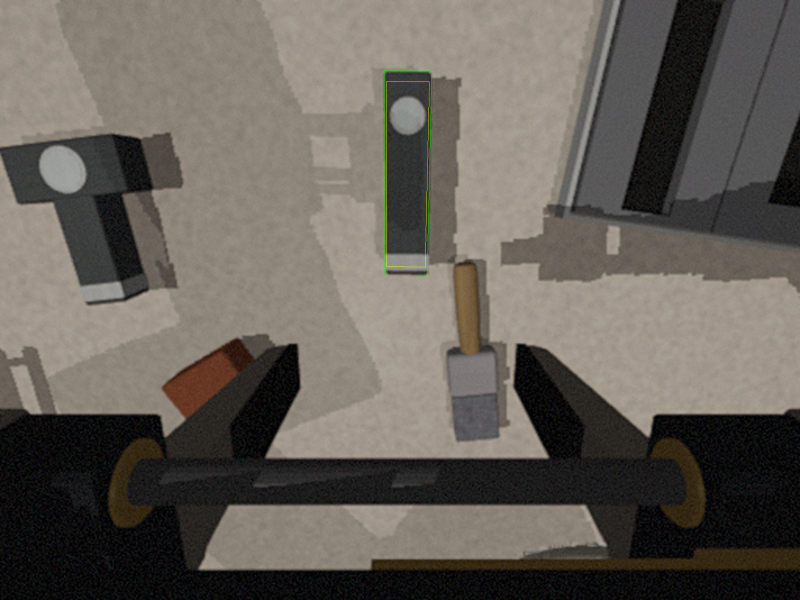

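The overlay matches the bar in the crop (390-430, 70-275): window at the far end, band at the near end. Going down to grip it.

```bash
python3 -m creep '[{"hand":80,"linear":[-38,35,1],"turn":0.7},{"hand":80,"linear":[-76,70,1.6],"turn":0.7},{"hand":80,"linear":[-76,105,1.6],"turn":0.7},{"hand":80,"linear":[-76,130,1.6],"turn":0.7},{"hand":80,"linear":[-76,150,1.6],"turn":0.7},{"hand":80,"linear":[-76,165,1.6],"turn":0.7},{"hand":80,"linear":[-76,170,1.6],"turn":0.7},{"hand":80,"linear":[-76,170,1.6],"turn":0.7}]'; python3 - <<'E'
from h import *
plan(.4898,.1425,.03,-.073)
E
```

```text
t: 4.07
tcp_pos: [0.4891, 0.143, 0.029]
ee_rot: [0.026, -0.025, -0.706, 0.707]
contact_force: [-0.9, -0.1, 0.6]
gripper_width: 0.869
shift [-0.7 -1.   0.4] turn opts [np.float64(-180.0), np.float64(0.0)] tcp [0.4891 0.143  0.029 ] q6 1.92 ytool [-0.002 -0.001 -1.   ] xtool [-0.997  0.072  0.002]
```

Well placed. Closing at 25 N.

```bash
python3 -m creep '[{"hand":60,"linear":[0,0,0],"turn":0},{"hand":45,"linear":[0,0,0],"turn":0},{"hand":30,"linear":[0,0,0],"turn":0},{"hand":20,"linear":[0,0,0],"turn":0},{"hand":20,"linear":[0,0,0],"turn":0},{"hand":20,"linear":[0,0,0],"turn":0},{"hand":20,"linear":[0,0,0],"turn":0},{"hand":20,"linear":[0,0,0],"turn":0}]' 25; python3 - <<'E'
from h import *
s=r.state(); print(s['gripper_width']*92, s['tcp_pos'])
E
```

```text
t: 4.73
tcp_pos: [0.4898, 0.1438, 0.0301]
ee_rot: [-0.025, 0.025, 0.707, -0.707]
contact_force: [-0.9, -0.6, 2.7]
gripper_width: 0.345
31.731689026549834 [0.48979405 0.14378491 0.03014531]
```

```bash
python3 -m creep '[{"hand":20,"linear":[0,-10,0],"turn":0},{"hand":20,"linear":[0,-40,0],"turn":0},{"hand":20,"linear":[0,-80,0],"turn":0},{"hand":20,"linear":[0,-120,0],"turn":0},{"hand":20,"linear":[0,-150,0],"turn":0},{"hand":20,"linear":[0,-170,0],"turn":0},{"hand":20,"linear":[0,-170,0],"turn":0},{"hand":20,"linear":[0,-170,0],"turn":0}]'; python3 - <<'E'
from h import *
print(r.state()['gripper_width']*92,r.state()['contact_force']);plan(.394,-.021,.2,-.202)
E
```

```text
t: 5.4
tcp_pos: [0.49, 0.1438, 0.2009]
ee_rot: [-0.024, 0.026, 0.707, -0.706]
contact_force: [-0.6, -0.1, -3.0]
gripper_width: 0.343
31.5964718543215 [-0.56298954 -0.07723575 -3.01488327]
shift [ 84.    0.6 171.2] turn opts [np.float64(-172.5), np.float64(7.5)] tcp [0.49   0.1438 0.2009] q6 1.92 ytool [ 0.002  0.001 -1.   ] xtool [-0.997  0.071 -0.002]
```

```bash
python3 -m creep '[{"hand":20,"linear":[17,0,34],"turn":1.5},{"hand":20,"linear":[34,0,68],"turn":3},{"hand":20,"linear":[51,0,102],"turn":4.5},{"hand":20,"linear":[68,0,136],"turn":6},{"hand":20,"linear":[80,0,160],"turn":7},{"hand":20,"linear":[84,0,171],"turn":7.5},{"hand":20,"linear":[84,0,171],"turn":7.5},{"hand":20,"linear":[84,0,171],"turn":7.5}]';  python3 -m creep '[{"hand":20,"linear":[0,0,0],"turn":0},{"hand":20,"linear":[0,0,0],"turn":0},{"hand":20,"linear":[0,0,0],"turn":0}]' ; python3 - <<'E'
from h import *
st=r.state(); im=r.snapshot('wrist'); cam=Twc('wrist',st); save('w4.png',im); print(st['joint_vel'].round(3),st['tcp_pos'])
np.savez('w4.npz',im=im,K=cam[0],C=cam[1])
E
```

```text
t: 6.07
tcp_pos: [0.3928, -0.021, 0.1988]
ee_rot: [-0.073, 0.071, 0.703, -0.703]
contact_force: [0.9, 1.0, -2.1]
gripper_width: 0.345
t: 6.32
tcp_pos: [0.394, -0.0201, 0.1996]
ee_rot: [-0.071, 0.071, 0.704, -0.704]
contact_force: [-0.0, -0.2, -2.2]
gripper_width: 0.347
[-0.002 -0.005 -0.    -0.003  0.002 -0.002] [ 0.39404425 -0.02013629  0.19963211]
```

View pics/w4.png

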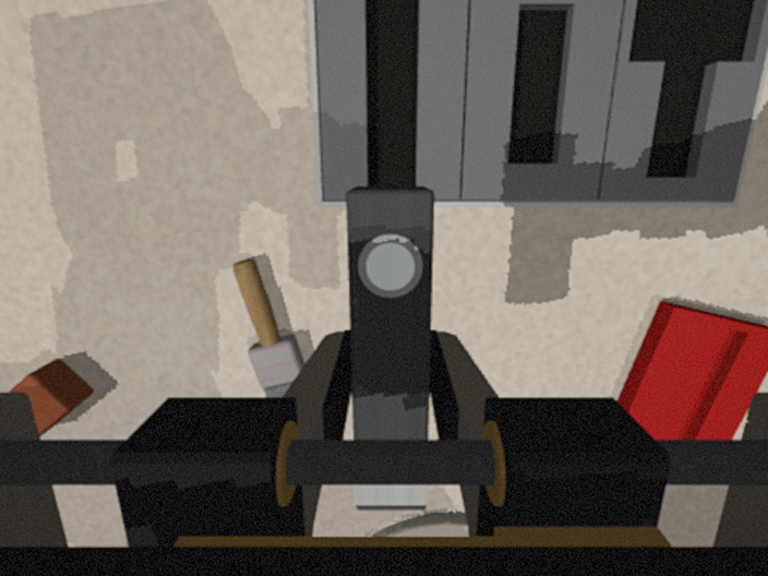

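```bash
python3 - <<'E'
from h import *
d=np.load('w4.npz'); im=d['im']; cam=(d['K'],d['C'])
g=cv2.GaussianBlur(im,(3,3),.7).astype(float).sum(2)
print(g[40,235:290:2].round(),g[100,335:385:2].round())
fitpockets(im,cam,{'short':(335,0,388,112)})
# bar lateral only
D=np.zeros((384,512)); D[10:118,225:295]=np.clip((210-g[10:118,225:295])/100,0,1)
W=np.zeros_like(D); W[10:118,225:295]=1
u0=np.array([np.cos(-.202),np.sin(-.202)]); n=np.array([-u0[1],u0[0]]); c=np.array([.527,-.0483])
from scipy.optimize import minimize
def cost(p):
    q=rpock('bar',cam,[*(c+n*p[0]),-.202+p[1]])*W; return 1-np.minimum(q,D).sum()/np.maximum(q,D).sum()
o=minimize(cost,[0,0],method='Nelder-Mead',options=dict(initial_simplex=[[0,0],[.004,0],[0,.03]])); print('bar lateral',o.x,o.fun)
# held bar outline
o=r.outline_of('wrist','bar_slide'); print([(x['p'],x['bbox']) for x in o])
# predicted far end of the held bar
st=r.state(); q=st['ee_rot']; Rm=R.from_quat([q[1],q[2],q[3],q[0]]).as_matrix()
P=np.array([[-.07,y,zz] for y in(-.018,.016) for zz in(-.016,.016)])
P=np.array([[-.07,.014+.016-.034,z] for z in(-.016,.016)]) # top edge: underside is 30mm below tcp
print('pred far top corners',proj(*cam,(Rm@P.T).T+st['tcp_pos'])*1.5)
E
```

```text
[337. 336. 335. 338. 268.  73.  62.  51.  72.  83.  80.  93.  93.  80.
  78.  83.  85.  85.  84.  79.  73.  94. 293. 337. 339. 337. 338. 336.] [325. 231. 120.  46.  51.  51.  62.  53.  55.  40.  32.  48.  60.  51.
  55.  46.  53. 115. 140. 196. 209. 211. 209. 208. 273.]
short [ 0.5044 -0.1545 -0.1931] 0.052
bar lateral [-0.00107288 -0.00641464] 0.02187939831104846
[(0.71, [231.0, 124.4, 289.1, 342.3])]
pred far top corners [[341.21898735 189.61826048]
 [431.87709427 189.61882131]]
```

Held-bar check: it appears 1.3 mm to the image right of prediction, the same bias as the pre-grasp fit. I'm correcting the nest by that amount, giving a target of (0.527,-0.048).

```bash
python3 - <<'E'
from h import *
plan(.527,-.0481,.085,-.203)
E
```

```text
shift [-136.   114.7    0.7] turn opts [np.float64(-179.9), np.float64(0.1)] tcp [ 0.394  -0.0203  0.1998] q6 1.72 ytool [-0.  0. -1.] xtool [-0.98  0.2   0.  ]
```

```bash
python3 -m creep '[{"hand":20,"linear":[-30,10,0],"turn":0},{"hand":20,"linear":[-60,30,0],"turn":0},{"hand":20,"linear":[-90,55,0],"turn":0},{"hand":20,"linear":[-115,80,0],"turn":0},{"hand":20,"linear":[-130,100,0.7],"turn":0},{"hand":20,"linear":[-136,115,0.7],"turn":0},{"hand":20,"linear":[-136,115,0.7],"turn":0},{"hand":20,"linear":[-136,115,0.7],"turn":0}]';  python3 -m creep '[{"hand":20,"linear":[0,0,0],"turn":0},{"hand":20,"linear":[0,0,0],"turn":0},{"hand":20,"linear":[0,0,0],"turn":0}]' ; python3 - <<'E'
from h import *
plan(.527,-.0481,.0425,-.203)
for c in('wrist','side','top'):
    im=r.snapshot(c); save(f'p5{c}.png',im)
    if c=='side': save('p5sc.png',im[90:230,190:350],5)
print(r.state()['contact_force'])
E
```

```text
t: 7.08
tcp_pos: [0.5261, -0.0485, 0.0842]
ee_rot: [-0.072, 0.07, 0.704, -0.704]
contact_force: [-0.3, 0.0, -0.8]
gripper_width: 0.348
t: 7.33
tcp_pos: [0.5271, -0.0487, 0.0862]
ee_rot: [-0.071, 0.072, 0.704, -0.704]
contact_force: [-0.7, 0.9, -1.8]
gripper_width: 0.343
shift [ 0.3 43.7 -0.6] turn opts [np.float64(-179.9), np.float64(0.1)] tcp [ 0.5271 -0.0487  0.0862] q6 1.68 ytool [ 0.002 -0.    -1.   ] xtool [-0.98   0.2   -0.002]
[-0.07069907  0.37203771 -1.57753039]
```

View pics/p5wrist.png

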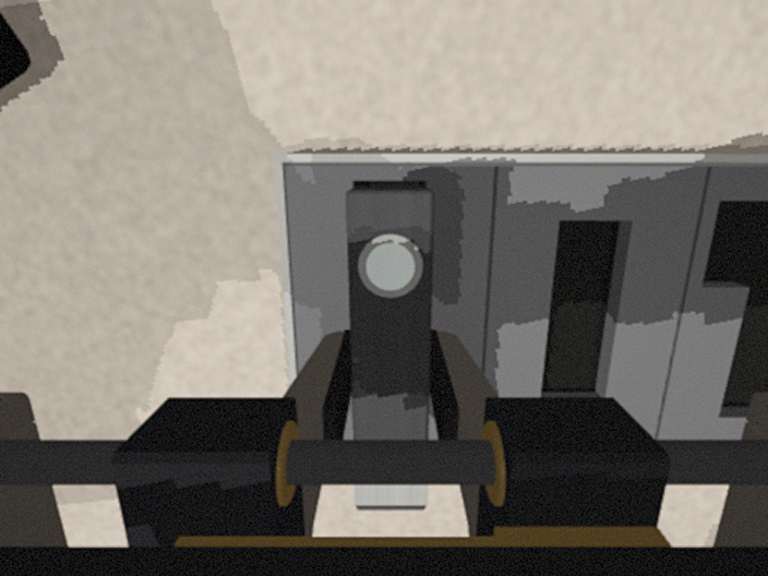

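View pics/p5sc.png

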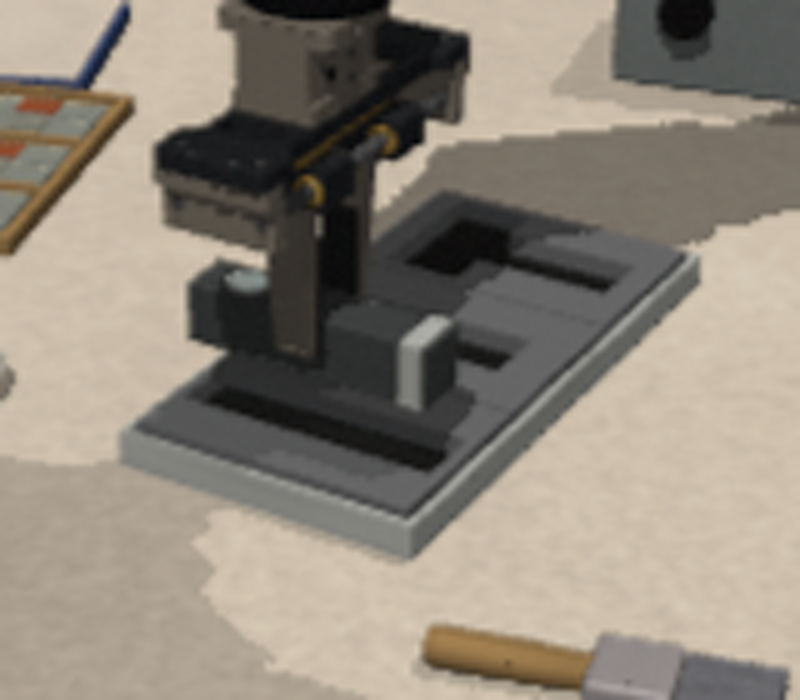

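```bash
python3 - <<'E'
from h import *
st=r.state(); ims=[]
im=r.snapshot('wrist'); cam=Twc('wrist',st)
save('p6.png',im[100:150,210:310],8)
col=im[105:140,240:278].astype(float).sum(2).mean(1); print(list(zip(range(105,140),col.round())))
q=st['ee_rot']; Rm=R.from_quat([q[1],q[2],q[3],q[0]]).as_matrix()
def w(P): return (Rm@np.atleast_2d(P).T).T+st['tcp_pos']
h=st['tcp_pos'][2]
print('pocket rim pred',proj(*cam,place(np.array([[.073,-.019,.024],[.073,.019,.024]]),.527,-.0481,-.203)), 'floor',proj(*cam,place(np.array([[.073,0,.012]]),.527,-.0481,-.203)))
print('bar far top pred',proj(*cam,w([[-.07,-.004,-.016],[-.07,-.004,.016]])),'bar far bottom',proj(*cam,w([[-.07,.03,0]])))
E
```

```text
[(105, np.float64(564.0)), (106, np.float64(566.0)), (107, np.float64(519.0)), (108, np.float64(355.0)), (109, np.float64(299.0)), (110, np.float64(318.0)), (111, np.float64(335.0)), (112, np.float64(332.0)), (113, np.float64(322.0)), (114, np.float64(306.0)), (115, np.float64(306.0)), (116, np.float64(306.0)), (117, np.float64(303.0)), (118, np.float64(298.0)), (119, np.float64(286.0)), (120, np.float64(213.0)), (121, np.float64(91.0)), (122, np.float64(74.0)), (123, np.float64(79.0)), (124, np.float64(98.0)), (125, np.float64(104.0)), (126, np.float64(137.0)), (127, np.float64(187.0)), (128, np.float64(220.0)), (129, np.float64(243.0)), (130, np.float64(255.0)), (131, np.float64(255.0)), (132, np.float64(252.0)), (133, np.float64(253.0)), (134, np.float64(254.0)), (135, np.float64(254.0)), (136, np.float64(255.0)), (137, np.float64(255.0)), (138, np.float64(254.0)), (139, np.float64(252.0))]
pocket rim pred [[282.46737878 118.82390229]
 [232.13892043 118.77731427]] floor [[257.4363522  118.55017262]]
bar far top pred [[227.18676282 126.30896729]
 [287.56830835 126.30338592]] bar far bottom [[257.81603272 123.99800011]]
```

View pics/p6.png

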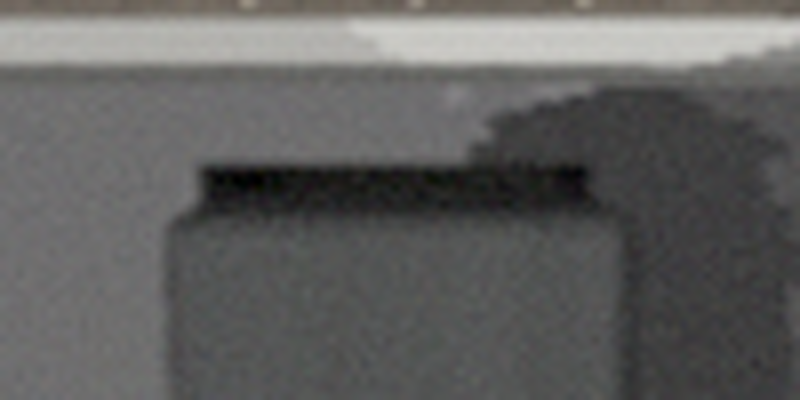

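The far edge of the pocket sits about 1.2 mm nearer the robot than planned, and the lateral match is good. Shifting back 1 mm and lowering slowly.

```bash
python3 -m creep '[{"hand":20,"linear":[1,8,0],"turn":0},{"hand":20,"linear":[1,16,0],"turn":0},{"hand":20,"linear":[1,22,0],"turn":0},{"hand":20,"linear":[1,28,0],"turn":0},{"hand":20,"linear":[1,32,0],"turn":0},{"hand":20,"linear":[1,35,0],"turn":0},{"hand":20,"linear":[1,37,0],"turn":0},{"hand":20,"linear":[1,37,0],"turn":0}]';python3 -m creep '[{"hand":20,"linear":[0,1,0],"turn":0},{"hand":20,"linear":[0,2,0],"turn":0},{"hand":20,"linear":[0,3,0],"turn":0},{"hand":20,"linear":[0,4,0],"turn":0},{"hand":20,"linear":[0,5,0],"turn":0},{"hand":20,"linear":[0,5,0],"turn":0}]'
```

```text
t: 8.2
tcp_pos: [0.5257, -0.0486, 0.0475]
ee_rot: [0.072, -0.071, -0.703, 0.704]
contact_force: [-0.3, 0.2, -2.3]
gripper_width: 0.348
t: 8.7
tcp_pos: [0.5258, -0.0486, 0.0429]
ee_rot: [0.071, -0.071, -0.703, 0.704]
contact_force: [-0.8, 0.4, -2.1]
gripper_width: 0.345
```

```bash
python3 -m creep '[{"hand":20,"linear":[0,0.5,0],"turn":0},{"hand":20,"linear":[0,0.8,0],"turn":0},{"hand":20,"linear":[0,0.8,0],"turn":0},{"hand":20,"linear":[0,0.8,0],"turn":0}]'
```

```text
t: 9.03
tcp_pos: [0.5259, -0.0486, 0.0422]
ee_rot: [0.071, -0.071, -0.704, 0.704]
contact_force: [0.3, -0.3, -1.3]
gripper_width: 0.343
```

```bash
python3 -m creep '[{"hand":20,"linear":[0,0.4,0],"turn":0},{"hand":20,"linear":[0,0.6,0],"turn":0},{"hand":20,"linear":[0,0.6,0],"turn":0},{"hand":20,"linear":[0,0.6,0],"turn":0}]'
```

```text
t: 9.37
tcp_pos: [0.526, -0.0487, 0.0422]
ee_rot: [0.071, -0.071, -0.703, 0.704]
contact_force: [-2.1, 0.5, 6.0]
gripper_width: 0.345
```

Contact on the floor: +6 N, and the position has stopped falling. Opening and rising.

```bash
python3 -m creep '[{"hand":36,"linear":[0,-0.3,0],"turn":0},{"hand":40,"linear":[0,-0.3,0],"turn":0},{"hand":50,"linear":[0,-0.3,0],"turn":0},{"hand":60,"linear":[0,-0.3,0],"turn":0},{"hand":60,"linear":[0,-0.3,0],"turn":0},{"hand":60,"linear":[0,-15,0],"turn":0},{"hand":60,"linear":[0,-45,0],"turn":0},{"hand":60,"linear":[0,-80,0],"turn":0}]';python3 -m creep '[{"hand":80,"linear":[30,-40,0],"turn":0},{"hand":80,"linear":[60,-60,0],"turn":0},{"hand":80,"linear":[75,-80,0],"turn":0},{"hand":80,"linear":[75,-80,0],"turn":0},{"hand":80,"linear":[75,-80,0],"turn":0},{"hand":80,"linear":[75,-80,0],"turn":0}]'
python3 - <<'E'
from h import *
st=r.state(); im=r.snapshot('wrist'); cam=Twc('wrist',st); save('w7.png',im); np.savez('w7.npz',im=im,K=cam[0],C=cam[1])
o=r.outline_of('wrist','bar_slide'); print([(x['p'],x['bbox']) for x in o])
b=fit(MODELS['bar_slide'],[cam],[o[0]['pixels']],[.526,-.049,-.2],z=.012); print(b)
im=r.snapshot('side'); save('s7.png',im[110:210,200:350],5)
print(st['tcp_pos'])
plan(.396,.381,.2,.057)
E
```

```text
t: 10.03
tcp_pos: [0.5243, -0.0485, 0.1208]
ee_rot: [0.073, -0.07, -0.703, 0.704]
contact_force: [1.1, 0.6, -1.0]
gripper_width: 0.655
t: 10.53
tcp_pos: [0.4529, -0.0337, 0.2013]
ee_rot: [0.071, -0.072, -0.703, 0.704]
contact_force: [0.2, -0.1, -0.3]
gripper_width: 0.875
[(0.76, [244.5, 43.6, 279.5, 177.4])]
(array([ 0.52594184, -0.0495359 , -0.20346672]), np.float64(0.030331635583808803))
[ 0.45289919 -0.03366649  0.20133086]
shift [ 138.7    0.6 -394.9] turn opts [np.float64(-14.9), np.float64(165.1)] tcp [ 0.4526 -0.0337  0.2004] q6 1.7 ytool [-0.002  0.    -1.   ] xtool [-0.98   0.201  0.002]
```

View pics/w7.png

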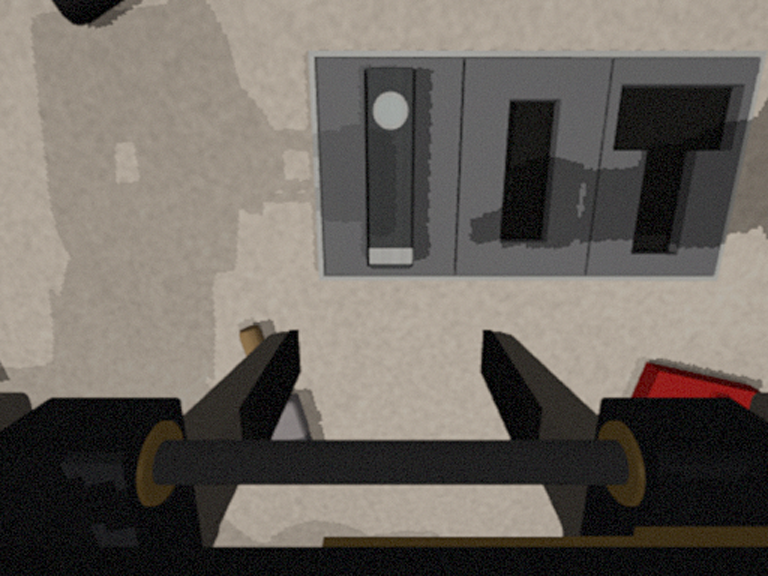

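View pics/s7.png

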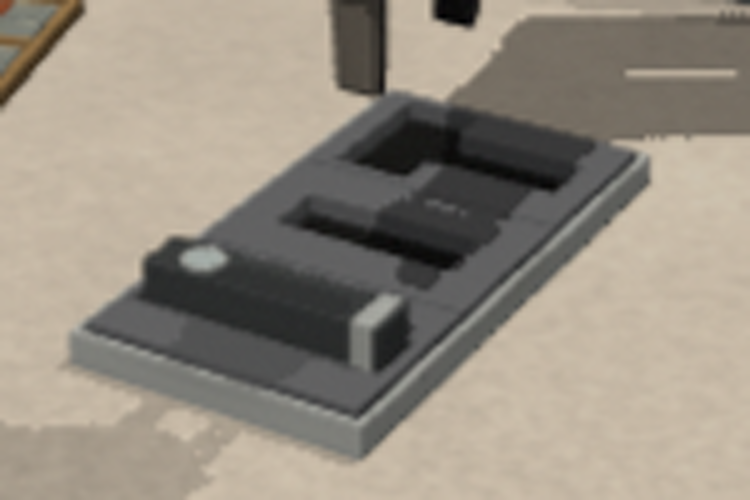

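The bar is seated flat: (365-415, 68-265) in the wrist view, low in its pocket in the side view. On to the T.

```bash
python3 -m creep '[{"hand":80,"linear":[10,0,-28],"turn":-1},{"hand":80,"linear":[23,0,-66],"turn":-3},{"hand":80,"linear":[36,0,-104],"turn":-5},{"hand":80,"linear":[49,0,-142],"turn":-7},{"hand":80,"linear":[62,0,-180],"turn":-9},{"hand":80,"linear":[76,0,-218],"turn":-10},{"hand":80,"linear":[90,0,-256],"turn":-12},{"hand":80,"linear":[104,0,-294],"turn":-13}]';python3 - <<'E'
from h import *
plan(.396,.381,.2,.057)
E
```

```text
t: 11.35
tcp_pos: [0.4089, 0.2773, 0.2005]
ee_rot: [-0.009, 0.01, -0.707, 0.707]
contact_force: [0.3, -0.6, 0.3]
gripper_width: 0.874
shift [  10.2    0.4 -104. ] turn opts [np.float64(-1.7), np.float64(178.3)] tcp [0.4089 0.2773 0.2005] q6 2.14 ytool [-0.001 -0.001 -1.   ] xtool [-1.    -0.027  0.001]
```

```bash
python3 -m creep '[{"hand":80,"linear":[4,0,-38],"turn":-1},{"hand":80,"linear":[8,0,-76],"turn":-1.7},{"hand":80,"linear":[10,0,-104],"turn":-1.7},{"hand":80,"linear":[10,0,-104],"turn":-1.7},{"hand":80,"linear":[10,0,-104],"turn":-1.7},{"hand":80,"linear":[10,0,-104],"turn":-1.7},{"hand":80,"linear":[10,0,-104],"turn":-1.7}]';python3 - <<'E'
from h import *
for i in range(3):
    st=r.state(); im=r.snapshot('wrist'); cam=Twc('wrist',st)
    o=r.outline_of('wrist','tee_slide')
    if o: break
print([(x['p'],x['bbox']) for x in o])
np.savez('w8.npz',im=im,K=cam[0],C=cam[1])
b=fit(MODELS['tee_slide'],[cam],[o[0]['pixels']],[.4715,.3845,.057]); print(b)
overlay('w8.png',im,cam,[(MODELS['tee_slide'],b[0],0)])
x,y,a=b[0]; x-=.004*np.cos(a); y-=.004*np.sin(a); print(x,y); plan(x,y,.03,a)
E
```

```text
t: 11.93
tcp_pos: [0.397, 0.3777, 0.2008]
ee_rot: [-0.019, 0.019, -0.706, 0.707]
contact_force: [-0.5, -0.4, 0.1]
gripper_width: 0.871
[(0.75, [215.1, 59.9, 302.1, 170.1])]
(array([0.47088044, 0.38354881, 0.04915841]), np.float64(0.02695074562226829))
0.4668852754922464 0.38335225282737084
shift [-69.9 171.4  -2. ] turn opts [np.float64(-179.8), np.float64(0.2)] tcp [0.3973 0.3778 0.2014] q6 2.28 ytool [-0. -0. -1.] xtool [-0.999 -0.053  0.   ]
```

View pics/w8.png

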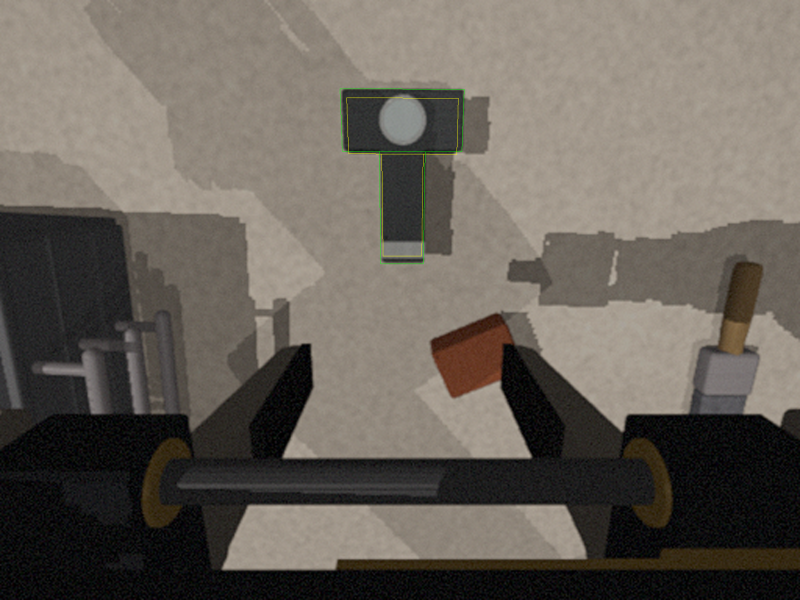

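```bash
python3 -m creep '[{"hand":80,"linear":[-35,30,-2],"turn":0.2},{"hand":80,"linear":[-70,65,-3.2],"turn":0.2},{"hand":80,"linear":[-70,100,-3.2],"turn":0.2},{"hand":80,"linear":[-70,125,-3.2],"turn":0.2},{"hand":80,"linear":[-70,137,-3.2],"turn":0.2},{"hand":80,"linear":[-70,137,-3.2],"turn":0.2},{"hand":80,"linear":[-70,137,-3.2],"turn":0.2},{"hand":80,"linear":[-70,137,-3.2],"turn":0.2}]';python3 - <<'E'
from h import *
plan(.4669,.3845,.03,.050)
E
```

```text
t: 12.7
tcp_pos: [0.4675, 0.3867, 0.0666]
ee_rot: [0.019, -0.017, 0.707, -0.706]
contact_force: [0.4, -0.4, -0.1]
gripper_width: 0.87
shift [ 0.8 36.6  2.2] turn opts [np.float64(-179.9), np.float64(0.1)] tcp [0.4675 0.3867 0.0666] q6 2.21 ytool [ 0.002  0.002 -1.   ] xtool [-0.999 -0.051 -0.002]
```

```bash
python3 -m creep '[{"hand":80,"linear":[1,8,2],"turn":0},{"hand":80,"linear":[1,18,2],"turn":0},{"hand":80,"linear":[1,28,2],"turn":0},{"hand":80,"linear":[1,34,2],"turn":0},{"hand":80,"linear":[1,36.5,2],"turn":0},{"hand":80,"linear":[1,36.5,2],"turn":0},{"hand":80,"linear":[1,36.5,2],"turn":0},{"hand":80,"linear":[1,36.5,2],"turn":0}]';python3 - <<'E'
from h import *
plan(.4669,.3845,.03,.050)
E
```

```text
t: 13.37
tcp_pos: [0.466, 0.3842, 0.0282]
ee_rot: [0.018, -0.018, 0.707, -0.707]
contact_force: [0.3, -0.6, -0.1]
gripper_width: 0.87
shift [-0.9 -1.8 -0.3] turn opts [np.float64(-179.9), np.float64(0.1)] tcp [0.466  0.3842 0.0282] q6 2.21 ytool [ 0.  0. -1.] xtool [-0.999 -0.051 -0.   ]
```

```bash
python3 -m creep '[{"hand":60,"linear":[-1,-1.5,0],"turn":0},{"hand":45,"linear":[-1,-1.5,0],"turn":0},{"hand":30,"linear":[-1,-1.5,0],"turn":0},{"hand":20,"linear":[-1,-1.5,0],"turn":0},{"hand":20,"linear":[-1,-1.5,0],"turn":0},{"hand":20,"linear":[-1,-1.5,0],"turn":0},{"hand":20,"linear":[-1,-1.5,0],"turn":0},{"hand":20,"linear":[-1,-1.5,0],"turn":0}]' 25; python3 - <<'E'
from h import *
s=r.state(); print(s['gripper_width']*92, s['tcp_pos'])
E
python3 -m creep '[{"hand":20,"linear":[0,-10,0],"turn":0},{"hand":20,"linear":[0,-40,0],"turn":0},{"hand":20,"linear":[0,-80,0],"turn":0},{"hand":20,"linear":[0,-120,0],"turn":0},{"hand":20,"linear":[0,-150,0],"turn":0},{"hand":20,"linear":[0,-170,0],"turn":0},{"hand":20,"linear":[0,-170,0],"turn":0},{"hand":20,"linear":[0,-170,0],"turn":0}]'; python3 - <<'E'
from h import *
# tee nest: measured tee in w2 & w7
d=np.load('w7.npz'); cam=(d['K'],d['C'])
fitpockets(d['im'],cam,{'tee':(405,52,500,172)})
plan(.4833-.140*np.cos(.2026),-.2596+.140*np.sin(.2026),.22,-.2026)
E
```

```text
t: 14.03
tcp_pos: [0.4668, 0.384, 0.0296]
ee_rot: [-0.018, 0.018, -0.707, 0.707]
contact_force: [-0.4, -0.5, 0.4]
gripper_width: 0.345
31.721006940635753 [0.46677946 0.38404097 0.02955679]
t: 14.7
tcp_pos: [0.467, 0.3842, 0.2006]
ee_rot: [0.019, -0.017, 0.707, -0.706]
contact_force: [-0.2, 0.3, -3.7]
gripper_width: 0.348
tee [ 0.4833 -0.2598 -0.2011] 0.233
shift [152.  -20.4 608.6] turn opts [np.float64(-165.5), np.float64(14.5)] tcp [0.467  0.3842 0.2006] q6 2.21 ytool [ 0.002  0.001 -1.   ] xtool [-0.999 -0.051 -0.002]
```

```bash
python3 -m creep '[{"hand":20,"linear":[5,0,20],"turn":0},{"hand":20,"linear":[14,-2,57],"turn":1},{"hand":20,"linear":[23,-3,94],"turn":2},{"hand":20,"linear":[33,-4,131],"turn":3},{"hand":20,"linear":[42,-5,168],"turn":4},{"hand":20,"linear":[51,-6,205],"turn":5},{"hand":20,"linear":[60,-8,242],"turn":6},{"hand":20,"linear":[70,-9,279],"turn":7}]'; python3 - <<'E'
from h import *
plan(.4833-.140*np.cos(.2026),-.2596+.140*np.sin(.2026),.22,-.2026)
E
```

```text
t: 15.37
tcp_pos: [0.4091, 0.1, 0.2068]
ee_rot: [0.026, -0.024, -0.706, 0.707]
contact_force: [1.2, -0.5, -2.5]
gripper_width: 0.346
shift [ 39.1 -12.7 335.1] turn opts [np.float64(-172.5), np.float64(7.5)] tcp [0.4091 0.1    0.2068] q6 1.88 ytool [-0.003 -0.001 -1.   ] xtool [-0.997  0.072  0.003]
```

```bash
python3 -m creep '[{"hand":20,"linear":[4,-2,38],"turn":1},{"hand":20,"linear":[9,-4,78],"turn":2},{"hand":20,"linear":[14,-6,118],"turn":3},{"hand":20,"linear":[19,-8,158],"turn":4},{"hand":20,"linear":[24,-9,198],"turn":5},{"hand":20,"linear":[29,-10,238],"turn":6},{"hand":20,"linear":[33,-12,275],"turn":7},{"hand":20,"linear":[37,-13,310],"turn":7.5}]'; python3 - <<'E'
from h import *
plan(.4833-.140*np.cos(.2026),-.2596+.140*np.sin(.2026),.22,-.2026)
E
```

```text
t: 16.03
tcp_pos: [0.3501, -0.2061, 0.22]
ee_rot: [-0.073, 0.071, 0.704, -0.703]
contact_force: [0.7, 0.4, -2.0]
gripper_width: 0.343
shift [-1.2  0.  25.6] turn opts [np.float64(-0.1), np.float64(179.9)] tcp [ 0.3501 -0.2061  0.22  ] q6 1.24 ytool [-0.003  0.001 -1.   ] xtool [-0.979  0.202  0.003]
```

```bash
python3 -m creep '[{"hand":20,"linear":[-1,0,12],"turn":0},{"hand":20,"linear":[-1,0,22],"turn":0},{"hand":20,"linear":[-1,0,22],"turn":0},{"hand":20,"linear":[-1,0,22],"turn":0},{"hand":20,"linear":[-1,0,22],"turn":0},{"hand":20,"linear":[-1,0,22],"turn":0}]'; python3 - <<'E'
from h import *
st=r.state(); im=r.snapshot('wrist'); cam=Twc('wrist',st); save('w9.png',im); np.savez('w9.npz',im=im,K=cam[0],C=cam[1]); print(st['tcp_pos'])
fitpockets(im,cam,{'short':(150,0,250,118)})
E
```

```text
t: 16.53
tcp_pos: [0.3487, -0.2253, 0.2212]
ee_rot: [-0.071, 0.071, 0.704, -0.703]
contact_force: [0.1, 0.4, -2.6]
gripper_width: 0.345
[ 0.34872877 -0.22530516  0.22121156]
short [ 0.5051 -0.1532 -0.1979] 0.29
```

View pics/w9.png

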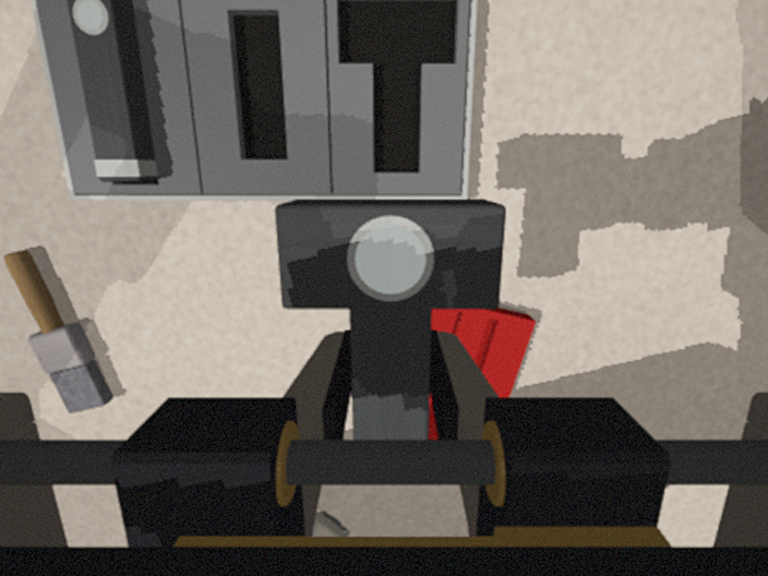

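```bash
python3 - <<'E'
from h import *
d=np.load('w9.npz'); im=d['im']; cam=(d['K'],d['C'])
p=fitpockets(im,cam,{'tee':(218,0,310,120)})['tee'][0]
pk=[np.array([[x,y,z] for x in q[:2] for y in q[2:] for z in(0,.012)]) for q in POCK['tee']]
st=r.state()
yaw=-.2026; q=st['ee_rot']; Rm=R.from_quat([q[1],q[2],q[3],q[0]]).as_matrix(); yaw=np.arctan2(-Rm[1,0],-Rm[0,0])
t=st['tcp_pos']; held=[t[0]+.004*np.cos(yaw),t[1]+.004*np.sin(yaw),yaw]; print('held pred',np.round(held,4))
zb=t[2]-.0297
# fit held head: dark pixel mask by hand region
o=r.outline_of('wrist','tee_slide'); print([(x['p'],x['bbox']) for x in o])
if o:
    m=o[0]['pixels'].copy(); W=np.zeros((384,512)); W[100:206,:]=1  # head only
    def cost(pp):
        qq=render(MODELS['tee_slide'],cam,pp,zb)*W; mm=m*W; return 1-np.minimum(qq,mm).sum()/np.maximum(qq,mm).sum()
    oo=minimize(cost,held,method='Nelder-Mead',options=dict(initial_simplex=[held]+[np.array(held)+np.eye(3)[i]*(.004,.004,.04)[i] for i in range(3)],xatol=1e-5,fatol=1e-5)); print('held fit',oo.x,oo.fun)
    dd=oo.x[:2]-held[:2]; c,s=np.cos(yaw),np.sin(yaw); print('rel along, lateral(mm)',1e3*(dd@[c,s]),1e3*(dd@[-s,c]),'dyaw',oo.x[2]-yaw)
    h=oo.x
else: h=held
overlay('w9o.png',im,cam,[(pk,p,.012),(MODELS['tee_slide'],h,zb)],(150,0,400,215))
E
```

```text
tee [ 0.4838 -0.259  -0.2003] 0.019
held pred [ 0.3528 -0.2262 -0.2004]
[(0.77, [182.2, 133.9, 338.8, 294.5])]
held fit [ 0.35299669 -0.22729461 -0.20091532] 0.015303120729170838
rel along, lateral(mm) 0.43799717747781863 -1.0103265352968853 dyaw -0.000530972631265364
```

View pics/w9o.png

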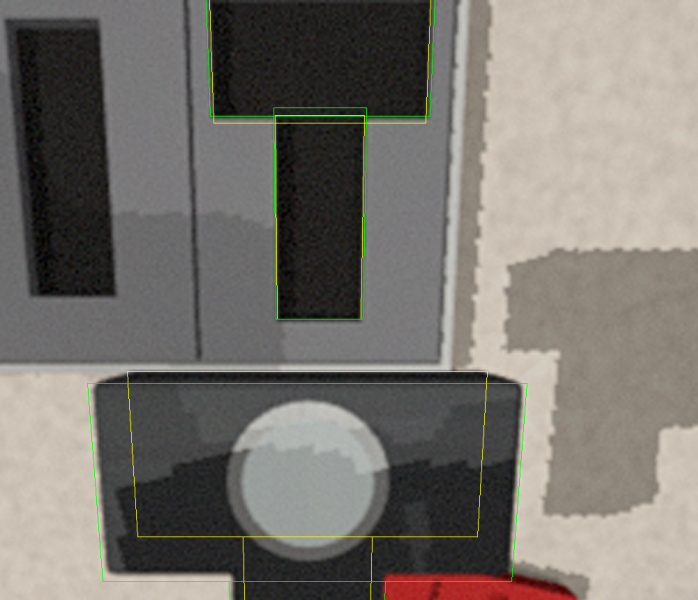

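```bash
python3 - <<'E'
from h import *
plan(.4796,-.2569,.085,-.2005)
E
```

```text
shift [-134.4  136.4    4.7] turn opts [np.float64(-180.0), np.float64(0.0)] tcp [ 0.3489 -0.2256  0.2215] q6 1.19 ytool [-0.  0. -1.] xtool [-0.98   0.199  0.   ]
```

```bash
python3 -m creep '[{"hand":20,"linear":[-28,12,1],"turn":0},{"hand":20,"linear":[-56,35,2],"turn":0},{"hand":20,"linear":[-84,60,3],"turn":0},{"hand":20,"linear":[-108,86,4],"turn":0},{"hand":20,"linear":[-126,112,4.7],"turn":0},{"hand":20,"linear":[-134,132,4.7],"turn":0},{"hand":20,"linear":[-134.5,136.5,4.7],"turn":0},{"hand":20,"linear":[-134.5,136.5,4.7],"turn":0}]';  python3 -m creep '[{"hand":20,"linear":[0,0,0],"turn":0},{"hand":20,"linear":[0,0,0],"turn":0},{"hand":20,"linear":[0,0,0],"turn":0}]' ; python3 - <<'E'
from h import *
plan(.4796,-.2569,.0425,-.2005)
st=r.state(); im=r.snapshot('wrist'); cam=Twc('wrist',st); save('wa.png',im); save('wac.png',im[90:220,180:340],5)
np.savez('wa.npz',im=im,K=cam[0],C=cam[1])
org=(.484,-.2578,-.2005)
rim=place(np.array([[.063,-.045,.024],[.063,.045,.024],[.017,.045,.024],[.017,-.045,.024]]),*org)
print('rim pred',proj(*cam,rim).round(1))
q=st['ee_rot']; Rm=R.from_quat([q[1],q[2],q[3],q[0]]).as_matrix()
T=lambda x,y,h:(Rm@np.array([-(x+.004),.0297-h,-y]))+st['tcp_pos']
for h in(.034,0): print('T',h,[proj(*cam,T(x,y,h))[0].round(1) for x,y in((.06,-.042),(.06,.042),(.02,.042),(.02,-.042))])
E
```

```text
t: 17.3
tcp_pos: [0.4786, -0.2569, 0.0836]
ee_rot: [-0.072, 0.07, 0.704, -0.703]
contact_force: [-0.4, 0.1, -2.5]
gripper_width: 0.347
t: 17.55
tcp_pos: [0.4798, -0.2584, 0.0867]
ee_rot: [0.071, -0.072, -0.703, 0.704]
contact_force: [-0.1, -1.1, -2.4]
gripper_width: 0.349
shift [ 0.6 44.2 -1.4] turn opts [np.float64(-0.1), np.float64(179.9)] tcp [ 0.4798 -0.2584  0.0867] q6 1.28 ytool [ 0.002 -0.001 -1.   ] xtool [-0.98   0.201 -0.002]
rim pred [[315.  126.5]
 [197.2 126.8]
 [200.7 185.2]
 [312.1 185. ]]
T 0.034 [array([335.9, 137.8]), array([178.9, 137.9]), array([184.4, 208.7]), array([330.8, 208.6])]
T 0 [array([322.2, 133.5]), array([193.4, 133.5]), array([197.2, 192.5]), array([318.7, 192.5])]
```

View pics/wac.png

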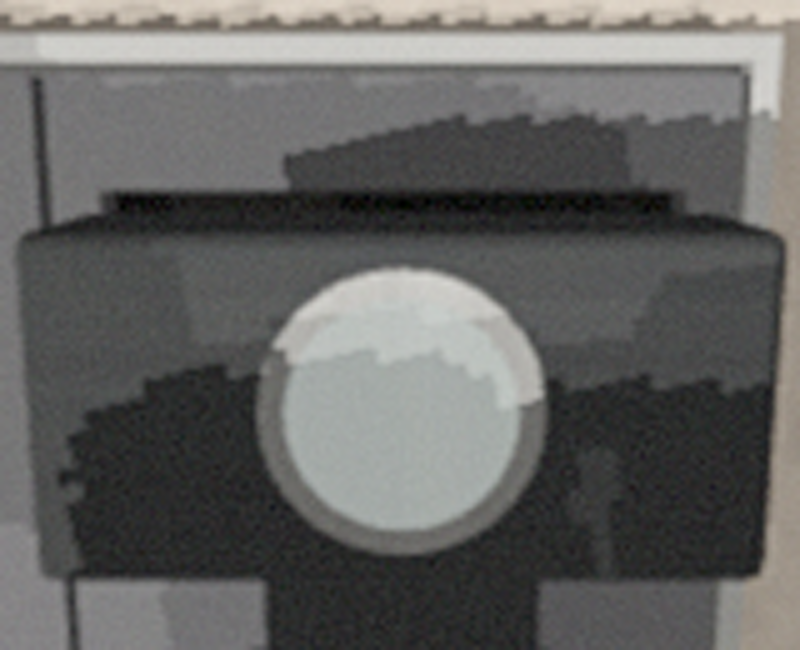

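View pics/wa.png

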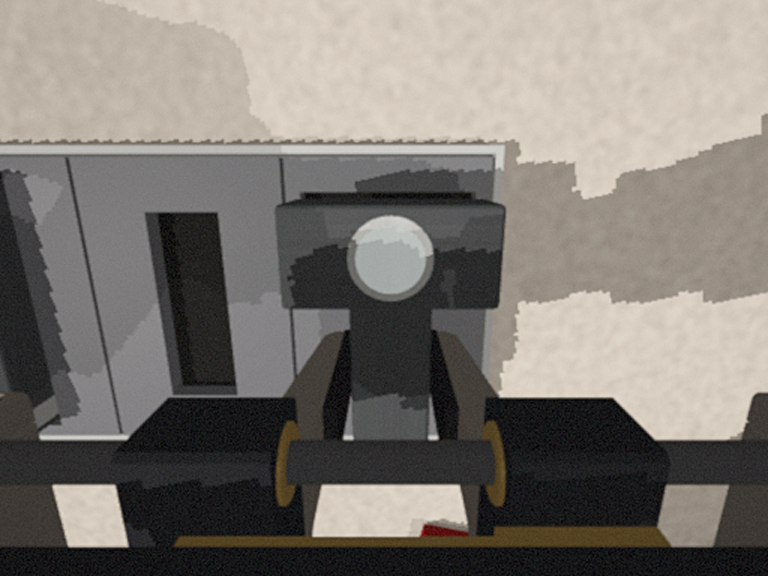

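The far gap is about 1.5 mm (3 mm wanted), and the T sits about 1.5 mm to the image right of the pocket. Correcting by +1.5 in x and -1.5 in z, then lowering.

```bash
python3 -m creep '[{"hand":20,"linear":[1.5,5,-1.5],"turn":0},{"hand":20,"linear":[1.5,12,-1.5],"turn":0},{"hand":20,"linear":[1.5,18,-1.5],"turn":0},{"hand":20,"linear":[1.5,22,-1.5],"turn":0},{"hand":20,"linear":[1.5,25,-1.5],"turn":0},{"hand":20,"linear":[1.5,25,-1.5],"turn":0},{"hand":20,"linear":[1.5,25,-1.5],"turn":0},{"hand":20,"linear":[1.5,25,-1.5],"turn":0}]'; python3 - <<'E'
from h import *
plan(.4782,-.2569,.0425,-.2005)
im=r.snapshot('wrist'); save('wbc.png',im[90:220,180:340],5)
im=r.snapshot('side'); save('sb.png',im[100:200,220:350],6)
E
```

```text
t: 18.27
tcp_pos: [0.4785, -0.2564, 0.0601]
ee_rot: [0.071, -0.071, -0.703, 0.704]
contact_force: [-0.2, 0.3, -1.7]
gripper_width: 0.348
shift [ 0.2 17.6  0.5] turn opts [np.float64(-0.1), np.float64(179.9)] tcp [ 0.4785 -0.2564  0.0601] q6 1.28 ytool [ 0. -0. -1.] xtool [-0.98   0.201 -0.   ]
```

View pics/wbc.png

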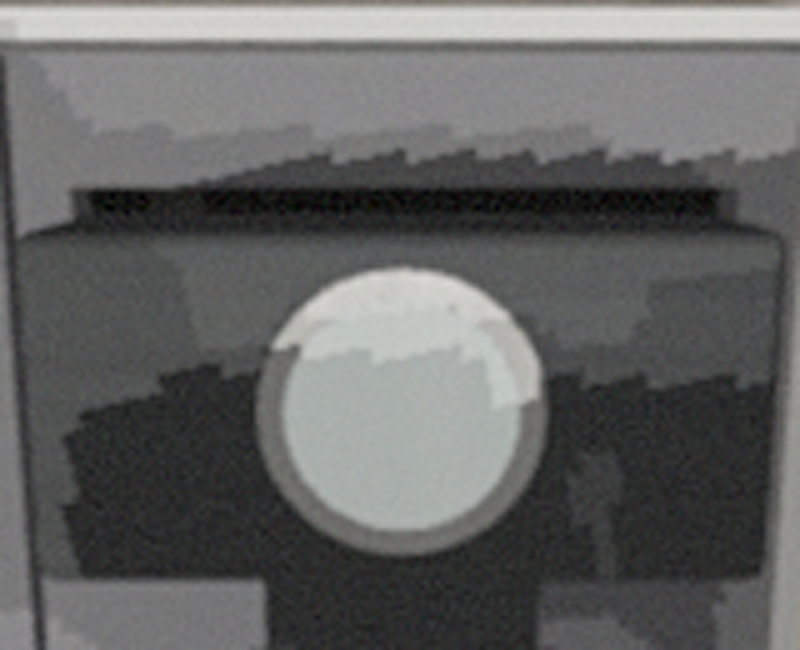

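View pics/sb.png

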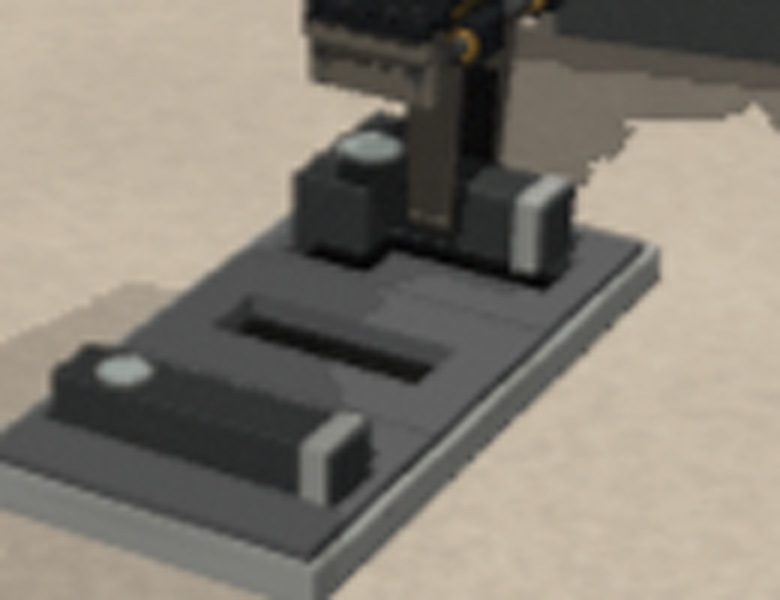

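```bash
python3 -m creep '[{"hand":20,"linear":[0.1,3,0.5],"turn":0},{"hand":20,"linear":[0.1,6,0.5],"turn":0},{"hand":20,"linear":[0.1,9,0.5],"turn":0},{"hand":20,"linear":[0.1,12,0.5],"turn":0},{"hand":20,"linear":[0.1,14,0.5],"turn":0},{"hand":20,"linear":[0.1,16,0.5],"turn":0},{"hand":20,"linear":[0.1,17,0.5],"turn":0},{"hand":20,"linear":[0.1,17.5,0.5],"turn":0}]'; python3 -m creep '[{"hand":20,"linear":[0,0,0],"turn":0},{"hand":20,"linear":[0,0,0],"turn":0}]'
```

```text
t: 19.03
tcp_pos: [0.4781, -0.2568, 0.0423]
ee_rot: [-0.071, 0.071, 0.704, -0.703]
contact_force: [-0.4, -0.2, -3.1]
gripper_width: 0.344
t: 19.2
tcp_pos: [0.4782, -0.2568, 0.0426]
ee_rot: [0.071, -0.071, -0.703, 0.704]
contact_force: [0.7, 0.5, -3.0]
gripper_width: 0.341
```

In the pocket with no contact yet. Lowering the last millimetre.

```bash
python3 -m creep '[{"hand":20,"linear":[0,0.4,0],"turn":0},{"hand":20,"linear":[0,0.8,0],"turn":0},{"hand":20,"linear":[0,1.0,0],"turn":0},{"hand":20,"linear":[0,1.0,0],"turn":0}]'
```

```text
t: 19.53
tcp_pos: [0.4782, -0.2568, 0.0416]
ee_rot: [0.071, -0.071, -0.703, 0.704]
contact_force: [-0.1, -0.2, -2.7]
gripper_width: 0.346
```

```bash
python3 -m creep '[{"hand":20,"linear":[0,0.3,0],"turn":0},{"hand":20,"linear":[0,0.6,0],"turn":0},{"hand":20,"linear":[0,0.6,0],"turn":0},{"hand":20,"linear":[0,0.6,0],"turn":0}]'
```

```text
t: 19.87
tcp_pos: [0.4782, -0.2568, 0.0416]
ee_rot: [0.071, -0.071, -0.703, 0.704]
contact_force: [-3.0, 2.1, 5.5]
gripper_width: 0.344
```

On the floor (+5.5 N). Releasing, rising and backing off to look.

```bash
python3 -m creep '[{"hand":36,"linear":[0,-0.3,0],"turn":0},{"hand":40,"linear":[0,-0.3,0],"turn":0},{"hand":50,"linear":[0,-0.3,0],"turn":0},{"hand":60,"linear":[0,-0.3,0],"turn":0},{"hand":60,"linear":[0,-0.3,0],"turn":0},{"hand":60,"linear":[0,-15,0],"turn":0},{"hand":60,"linear":[0,-45,0],"turn":0},{"hand":60,"linear":[0,-80,0],"turn":0}]';python3 -m creep '[{"hand":80,"linear":[30,-40,-20],"turn":0},{"hand":80,"linear":[60,-80,-50],"turn":0},{"hand":80,"linear":[75,-110,-80],"turn":0},{"hand":80,"linear":[75,-120,-100],"turn":0},{"hand":80,"linear":[75,-120,-100],"turn":0},{"hand":80,"linear":[75,-120,-100],"turn":0},{"hand":80,"linear":[75,-120,-100],"turn":0},{"hand":80,"linear":[75,-120,-100],"turn":0}]'
python3 - <<'E'
from h import *
st=r.state(); im=r.snapshot('wrist'); cam=Twc('wrist',st); save('wf.png',im); print(st['tcp_pos'],st['contact_force'])
for l,p0 in(('tee_slide',[.483,-.259,-.2]),('bar_slide',[.526,-.0495,-.2])):
    o=r.outline_of('wrist',l); print(l,[(x['p'],x['bbox']) for x in o])
    if o:
        for z in(.012,.02): print(z,fit(MODELS[l],[cam],[o[0]['pixels']],p0,z=z))
im=r.snapshot('side'); save('sf.png',im[90:230,190:350],5)
im=r.snapshot('top'); save('tf.png',im)
E
```

```text
t: 20.53
tcp_pos: [0.4767, -0.256, 0.1202]
ee_rot: [-0.073, 0.07, 0.704, -0.703]
contact_force: [0.2, -0.1, -0.1]
gripper_width: 0.654
t: 21.2
tcp_pos: [0.4246, -0.1444, 0.2398]
ee_rot: [0.072, -0.071, -0.703, 0.704]
contact_force: [1.0, -0.4, -0.2]
gripper_width: 0.871
[ 0.42456845 -0.14438563  0.23982085] [ 1.01741189 -0.35939674 -0.1622393 ]
tee_slide [(0.78, [302.7, 59.3, 383.3, 162.6])]
0.012 (array([ 0.48210103, -0.25822628, -0.19687624]), np.float64(0.032550921615941975))
0.02 (array([ 0.48174209, -0.25597172, -0.19179838]), np.float64(0.07081359414089727))
bar_slide [(0.66, [145.3, 48.8, 190.9, 166.6])]
0.012 (array([ 0.52503727, -0.04902996, -0.20158012]), np.float64(0.048123958655030274))
0.02 (array([ 0.52316566, -0.05162403, -0.20764883]), np.float64(0.08479682731030225))
```

View pics/wf.png

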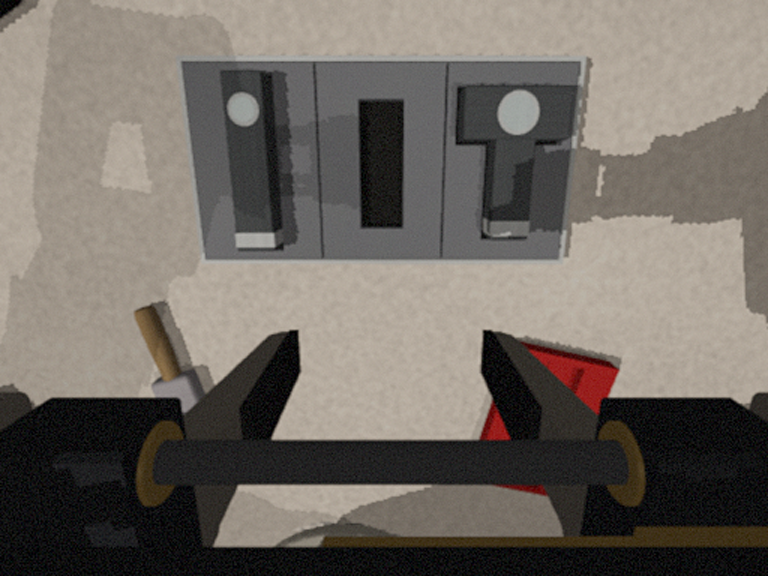

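View pics/sf.png

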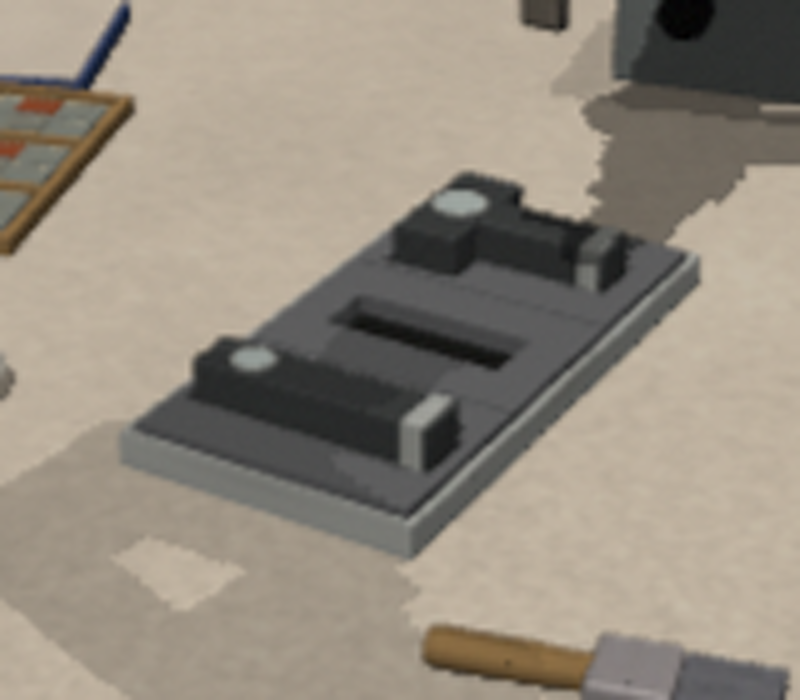

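View pics/tf.png

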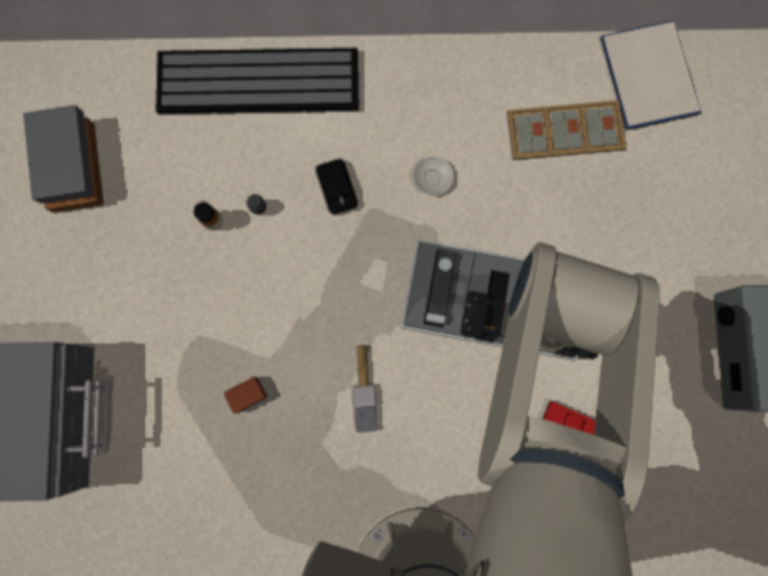

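Both slides are seated low (the z = 12 mm fits are clearly better than 20 mm), the middle pocket is empty, and the bystanders are at their original pixels. Handing in.

```bash
python3 - <<'E'
from h import *
print(r.sign_off(), r.state()['t'])
E
```

```text
the job is handed in; nothing more can be done
the job is handed in; nothing more can be done
```

Both slides are in the tray: the bar slide in the long pocket, the T slide in the T pocket with its head the right way round, and the short pocket empty. I lowered each one until it touched the pocket floor (about 6 N), released it and lifted clear. I handed in at about 21 s on the robot's clock, with the gripper open and touching nothing.

- **Seating:** the wrist and side views show both slides lying flat and low in their pockets. A height of 12 mm above the desk, which is fully down, fits the pictures clearly better than 20 mm. The fitted positions agree with the measured pockets to within 2 mm or so, against 3 mm of play.
- **Other things on the desk:** in the top view the mouse, objective, bottle, dish, brush and rock block are at the same pixels as at the start. The arm hides most of the red look-alike nest in that view.
- **Disagreements:** the wrist camera read about 1 to 1.3 mm off sideways, and I corrected for that before placing. The first pocket estimate was also about 1 mm off along the bar's length, and I shifted for that before lowering. The outline network missed the bar once and found it on the next picture.

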